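# Free the grill plate's sprung hinge bar with the forked key and lift the plate out

### The job

The grill plate has to come out of the table grill for washing. Pick up the orange forked key and, straddling the spring bar between the steel lug and the brass collar, push the collar sideways away from the lug with the key (not with the fingers, and without forcing the bar hard against its stop) until the front of the plate springs up, then let the bar return. Stand or lay the key on the bare worktop clear of the grill, then lift the plate out by its black handle and lay it flat in the middle of the wooden board, leaving the jars and mills behind the grill where they are.

Things in the scene. Friction and masses are not known exactly. Their poses are not given: they have to be found in the camera images.
- grill: Fixed table grill: grey housing x -126..+97, y -125..+125 mm, deck 35 mm high; red-rimmed well (rim 58 mm high, x -76..+96, y -76..+76) for the plate, centred at x +10. Origin on the worktop; x to its back, y to its left. The front deck strip (x < -76) bears the spring bar, two steel lugs (67 mm high, y -22..-14 and +14..+22), a steel spring block (y +90..+122, 69 mm high) and a low dial.
- bar_neck (a point): Where the fork goes in: on the axis of the spring bar, grill frame (-95, +34, +55) mm, axes as the grill's. The bar is an 8 mm steel rod along y, axis 20 mm above the deck. The left lug's face is 12 mm to the -y side. On the +y side a brass collar (24 mm diameter, 6 mm thick) is clamped at an unmeasured place: near face 12 to 30 mm from here; find it by touch or sight.
- spring_bar (a joint): Travel of the spring bar with its collar toward the grill's +y, m. 0 = home: its tip lies over the plate's tab and locks it; hard stop at 0.018. Spring 2.5 N at home plus 250 N/m (7 N at the stop), plus up to 3 N of friction. The tab comes free at 0.010 to 0.015; let go, the bar returns to 0.
- plate_grip (a point): Centre of the plate's black handle bar: 12 (x) x 74 (y) x 18 (z) mm, 49 mm above the plate's underside, above its centre; axes are the plate's. Loose ribbed aluminium plate 150 (x) x 130 (y) x 10 mm (ribs 13.5), about 0.35 kg. Locked it is level, underside 42.5 mm above the worktop, axes as the grill's. Freed, a sprung lifter tilts its front up 0.13 rad; the handle rises about 10 mm.
- plate_tab (a point): Tab of the plate, a tongue 20 mm wide and 8 mm thick that juts 48 mm from its front (-x) edge, held down by the tip of the spring bar. Point 110 mm in front of the plate's centre, 4 mm above its underside; axes are the plate's. Locked at z about 46.5 mm; freed it springs up about 20 mm, clear above the bar.
- key_grip (a point): Grip point of the loose forked key (0.14 kg): on its orange handle right above the fork, 64 mm above the tine tips. Axes: z up when standing, y across its thickness, x along the handle (x +20..-102 mm of here, 14 mm thick in y, 24 mm high). Gripped here across y it pushes well along its y. A cross foot at x = -90 mm, 56 mm wide in y, lets it stand by itself on tines and foot, as it does at the start.
- key_tip (a point): Point midway between the key's two tine tips, 64 mm below key_grip; axes are the key's. The steel tines point down, side by side in x: 13 mm clear between them, 27 mm over both, each 8 mm thick in y and 36 mm long up to the crotch.
- board: Wooden chopping board, fixed flat on the worktop, 230 (x) x 340 (y) x 22 mm high; origin at the centre of its underside. Its own y (long) axis lies roughly along the world's x; its yaw is near +1.57.
- pepper_mill: Dark wooden pepper mill, 58 mm wide, 170 mm tall, loose, standing behind the grill; a bystander to leave alone. Origin under its centre.
- salt_shaker: Grey-topped glass salt shaker, 44 mm wide, 90 mm tall, loose, standing behind the grill; a bystander to leave alone. Origin under its centre.
- spice_jar: Spice jar with dark lid, 41 mm wide, 105 mm tall, loose, standing behind the grill; a bystander to leave alone. Origin under its centre.

How it is judged:
By the outcome, as a careful person would: the job done as asked, in the order asked, and still so for the second after the job is handed in, with the robot touching nothing.
It also fails if it takes over 64 s, if anything falls off the work surface, if the arm or the gripper's body presses on something with over 40 N, if the wrist force passes 120 N, or if a joint passes its speed limit or range.

### The arm

A 6-joint arm with a two-finger parallel gripper is mounted at the origin on a cart in front of the work surface, level with it; the furniture and walls round the work are solid. World frame = base frame: x ahead of the robot, y to its left, z up, the work surface at z = 0. Lengths are in m, angles in rad, forces in N, time in s.
With the tool pointing down it reaches from about 0.375 to 0.9 m from the base axis. Payload 3.1 kg.
Tool frame: the origin (TCP) lies at the very end of the fingers, on their centre line; the grasp point (between the pads) lies 19 mm behind it; y points along the fingers, x is the direction in which the jaws open and shut, and the axes are right-handed (so a half turn about y gives the same grasp; the last joint's range is limited). The gripper opens to 87 mm and grips with 3 to 60 N. Pads are 19 mm wide; open, the fingers measure 117 mm over their backs; the gripper's body (75 mm by 190 mm) begins 51 mm behind the grasp point.
Start: joints at [1.008, 0.527, 1.433, -0, 1.181, -0.178], TCP at [0.235, 0.579, 0.223] pointing down, gripper open.
Joint ranges: [-3.08, 3.08], [-0.75, 2.2], [0.22, 2.44], [-1.43, 4.57], [0, 2.65], [-2.85, 2.85]. Speed limits (rad/s): [2.79, 2.79, 3.14, 3.14, 3.14, 3.14].

### API

Orientations are given as a unit quaternion [x, y, z, w].
In Python, from rig import robot gives the robot as it stands.
- The arm moves only by the shell command python3 -m creep 'ROWS' [FORCE]. ROWS is JSON, a list of rows, each a list of 3 entries, a list of its own where there are three numbers: the shift along the tool's x, y, z in mm, then the turn about the tool's y in rad, then the opening, from 0 (shut) to 1 (fully open). A call has 1 to 8 rows; each row shifts and turns the commanded pose from where the row before left it, along the tool's axes as they then stand; what a row does not reach is not made up. A row lasts 1/10 s, in which the tool goes at most 50 mm and 8.59 degrees, less where a joint would pass 70% of its speed; a pose out of reach is approached as far as the arm can. A call with a gripper value outside its range is refused whole. The fingers move at their own pace and stop on an object; FORCE is the grip in N (left out, the last holds). Time passes only in rows, so rows that do not move let the fingers close. It gives the time, the measured TCP pose, the force and the opening at its end, in the units of the state.
- robot.get_obs(): the state, without advancing time (a new reading comes with each control period).
- robot.camera(name): name is "scene" or "top" or "wrist"; returns a dict with "pixels" (384x512x3 uint8, red, green, blue), "fx", "fy", "cx", "cy" (pixels), "position" and "rotation" of the camera in the world. Camera axes: x right, y up, looking along -z (the intrinsics and any distortion apply to the point x, -y, -z); pixel columns grow to the right and rows downward; lengths in m; the calibration is good to about 2 mm. A picture is of the moment at which its call begins. There is no depth.
- robot.hand_in(): hands the job in, once; it reports no verdict.
The state is a dict: "time": time; "q": joint angles; "joint_velocities": joint speeds; "joint_torque": joint torques, N m; "position": TCP position; "tool_rot": TCP orientation; "ft_force": force on the tool from outside, world axes, zero at the start; "moment": the same for the moment, N m; "grip_width": finger opening in m.
Only numpy, scipy, OpenCV 4.12 (cv2) and the standard library are available. Lean on these libraries where they do the work, as an engineer would, in place of code of your own. Each camera call takes 0.05 s, during which the arm holds its last target.

## Working session

There is one attempt and no reset: what is moved stays moved. The work goes in short steps, Python scripts to look and compute and a shell command to move; the robot and the scene stay as the last step left them, time stands still between calls to the robot, and variables do not carry over. Pictures are saved under pics/ and viewed, and the job is handed in when it is done.

```bash
ls; mkdir -p pics; cat > h.py <<'E'
from rig import robot
import numpy as np, cv2, json
from scipy.spatial.transform import Rotation as R
def snap(name,fn):
    c=robot.camera(name); p=c["pixels"]
    cv2.imwrite(f"pics/{fn}.png",cv2.cvtColor(np.asarray(p),cv2.COLOR_RGB2BGR))
    d={k:(np.asarray(v).tolist()) for k,v in c.items() if k!="pixels"}
    json.dump(d,open(f"pics/{fn}.json","w")); return c
def crop(fn,out,u0,v0,u1,v1,s):
    im=cv2.imread(f"pics/{fn}.png")[v0:v1,u0:u1]
    cv2.imwrite(f"pics/{out}.png",cv2.resize(im,None,fx=s,fy=s,interpolation=cv2.INTER_CUBIC))
def cam(fn): return json.load(open(f"pics/{fn}.json"))
def ray(c,u,v,z):
    Rm=np.array(c["rotation"]); 
    if Rm.shape!=(3,3): Rm=R.from_quat(Rm).as_matrix()
    d=Rm@np.array([(u-c["cx"])/c["fx"],-(v-c["cy"])/c["fy"],-1.]); p=np.array(c["position"])
    return p+d*(z-p[2])/d[2]
def proj(c,X):
    Rm=np.array(c["rotation"]); 
    if Rm.shape!=(3,3): Rm=R.from_quat(Rm).as_matrix()
    q=Rm.T@(np.array(X)-np.array(c["position"])); return c["cx"]+c["fx"]*q[0]/-q[2], c["cy"]-c["fy"]*q[1]/-q[2]
def st():
    o=robot.get_obs(); print({k:np.round(v,4).tolist() for k,v in o.items()})
E
python3 - <<'E'
from h import *
for n in ["scene","top","wrist"]:
    c=snap(n,n+"0"); print({k:v for k,v in c.items() if k!="pixels"})
st()
E
```

```text
pics
{'fx': 449.3663504045582, 'fy': 449.3663504045582, 'cx': 254.54370799645162, 'cy': 190.79435611215828, 'position': array([-0.17332143, -0.79909535,  1.0589392 ]), 'rotation': array([ 0.3778949 , -0.15388636, -0.33393088,  0.84970854])}
{'fx': 495.5219112594523, 'fy': 495.5219112594523, 'cx': 256.6787971536594, 'cy': 189.06574351129876, 'position': array([-0.16780763,  0.13649265,  1.57434271]), 'rotation': array([-0.15354048,  0.18495871,  0.74324584, -0.62434062])}
{'fx': 293.308469475339, 'fy': 293.308469475339, 'cx': 255.4258258649828, 'cy': 187.66594429079436, 'position': array([0.17160662, 0.60286105, 0.38444173]), 'rotation': array([-0.10460114, -0.06892752,  0.55447848,  0.82271576])}
{'time': 0.15, 'q': [1.0075, 0.5283, 1.4336, -0.0, 1.1814, -0.1785], 'joint_velocities': [-0.0024, -0.0029, -0.0025, 0.0013, 0.0012, -0.001], 'joint_torque': [0.0007, -44.0432, -17.6843, 0.0634, 0.0553, -0.0001], 'position': [0.2343, 0.5788, 0.2218], 'tool_rot': [0.5866, 0.3946, -0.3957, -0.5861], 'ft_force': [-0.6602, 1.1524, -0.0322], 'moment': [0.0227, 0.0142, 0.0355], 'grip_width': 0.0873}
```

View pics/scene0.png

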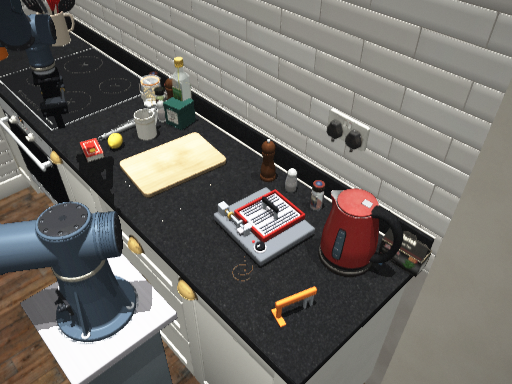

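View pics/top0.png

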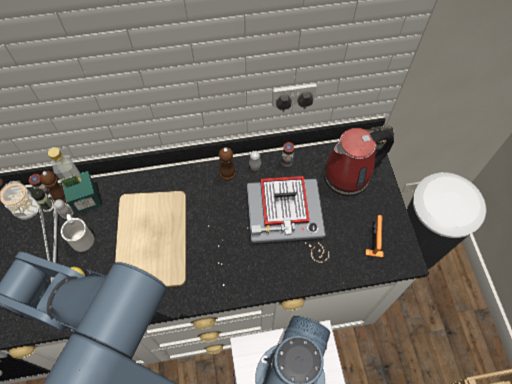

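View pics/wrist0.png

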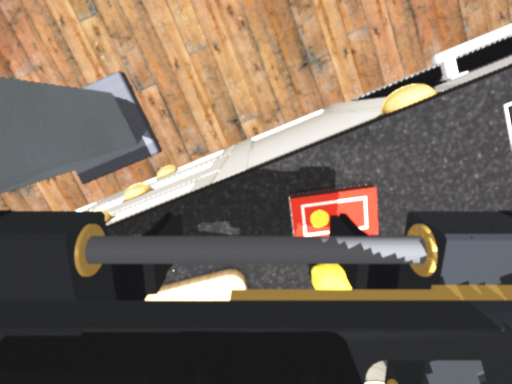

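```bash
python3 - <<'E'
from h import *
crop("top0","t_grill",235,165,335,250,8)
crop("top0","t_key",345,200,405,270,8)
crop("scene0","s_grill",205,175,325,265,6)
crop("scene0","s_key",255,275,335,335,8)
c=cam("top0")
for x,y in [(0,0),(.4,0),(.6,0),(.6,.3),(.6,-.3)]: print(x,y,proj(c,[x,y,0]))
E
```

```text
0 0 (np.float64(290.50202795138574), np.float64(379.04630149737))
0.4 0 (np.float64(266.1390794844634), np.float64(254.32915246175827))
0.6 0 (np.float64(255.86851107983102), np.float64(201.75275711535403))
0.6 0.3 (np.float64(171.29445318728028), np.float64(214.98469914945224))
0.6 -0.3 (np.float64(338.07194491328846), np.float64(188.89170848422359))
```

View pics/t_grill.png

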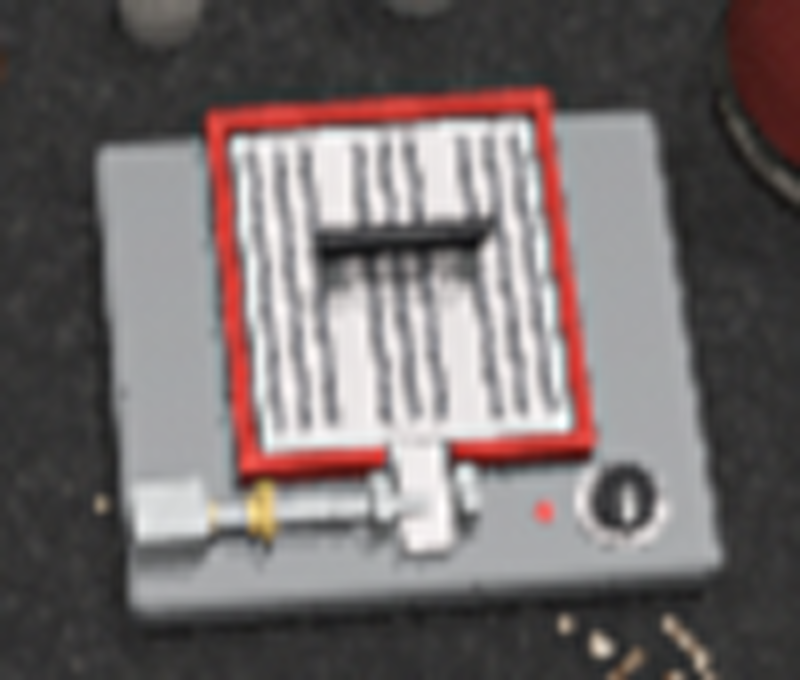

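View pics/t_key.png

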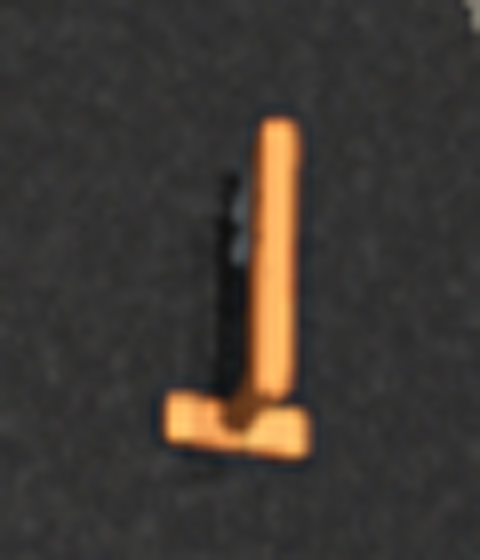

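View pics/s_grill.png

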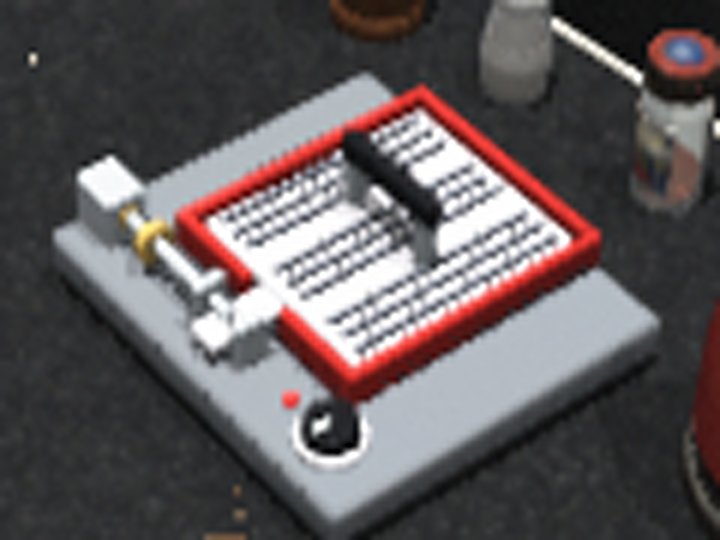

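View pics/s_key.png

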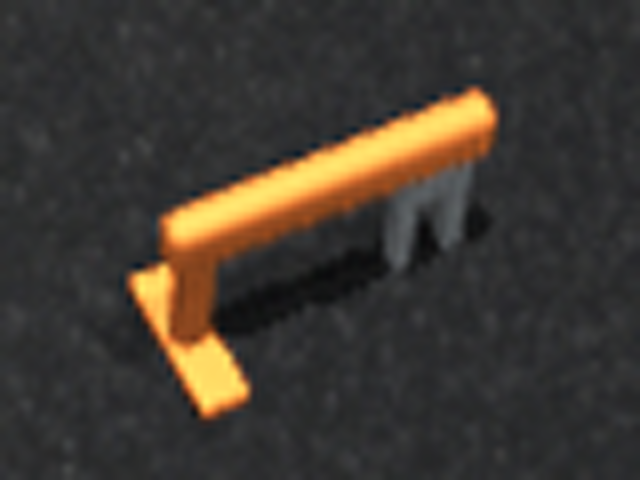

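```bash
cat > fit.py <<'E'
from h import *
from scipy.optimize import least_squares
T=cam("top0");S=cam("scene0")
def o(c,u,v,u0,v0,s): return (c,(u+.5)/s-.5+u0,(v+.5)/s-.5+v0)
def t(u,v): return o(T,u,v,235,165,8)
def s(u,v): return o(S,u,v,205,175,6)
def fit(obs,x0,free=3):
    def pt(p,X): 
        a=R.from_euler('z',p[2]).apply(X); return a+[p[0],p[1],0]
    def f(p):
        r=[]
        for X,(c,u,v) in obs:
            a=proj(c,pt(p,X)); r+= [a[0]-u,a[1]-v]
        return np.array(r)
    r=least_squares(f,x0,loss='soft_l1'); print(np.round(r.x,4)); print(np.round(f(r.x).reshape(-1,2),2).tolist()); return r.x
m=1e-3
if __name__=="__main__":
    g=fit([((96*m,76*m,58*m),t(209,110)),((96*m,-76*m,58*m),t(550,90)),((-76*m,-76*m,58*m),t(593,445)),((-76*m,76*m,58*m),t(243,472)),
     ((97*m,125*m,35*m),t(97,150)),((97*m,-125*m,35*m),t(657,113)),
     ((-76*m,76*m,58*m),s(178,213)),((96*m,76*m,58*m),s(422,86)),((96*m,-76*m,58*m),s(601,235)),((-76*m,-76*m,58*m),s(350,372)),
     ((97*m,125*m,35*m),s(367,72)),((97*m,-125*m,35*m),s(660,325)),((-126*m,125*m,35*m),s(55,240)),((-126*m,-125*m,35*m),s(328,520))],[.6,0,0])
    k=lambda u,v:o(T,u,v,345,200,8)
    l=lambda u,v:o(S,u,v,255,275,8)
    kk=fit([((20*m,7*m,76*m),k(262,120)),((20*m,-7*m,76*m),k(299,120)),((-102*m,7*m,76*m),k(255,395)),((-102*m,-7*m,76*m),k(293,395)),
     ((20*m,7*m,76*m),l(475,92)),((20*m,-7*m,76*m),l(494,112)),((-102*m,7*m,76*m),l(165,222)),((-102*m,-7*m,76*m),l(185,245))],[.5,-.4,0])
    for q,p,z in [(t(262,508),0,.055),(t(377,498),0,.062),(s(150,240),0,.055)]:
        w=ray(q[0],q[1],q[2],z); print('pt',R.from_euler('z',-g[2]).apply(w-[g[0],g[1],0])*1000)
    b=[o(T,*p,0,0,1) for p in [(119,193),(186,191),(185,286),(116,277)]]
    W=np.array([ray(*q[:3],.022) for q in b]);print(W, W.mean(0))
E
python3 fit.py; python3 -c "
from h import *
crop('top0','t_board',100,175,205,300,6)
crop('scene0','s_board',110,125,235,200,6)"
```

```text
[ 0.5538 -0.0929 -0.0988]
[[-0.06, 0.55], [0.49, 0.26], [1.25, 0.57], [-0.24, 0.28], [0.04, -0.65], [0.21, -0.58], [-1.06, -0.3], [-0.02, -0.61], [0.66, 0.03], [-0.19, 1.6], [0.12, -0.93], [1.0, -1.08], [-1.8, -1.67], [0.24, 0.02]]
[ 0.4252 -0.3857 -0.2926]
[[0.32, -0.01], [-0.08, 0.44], [1.0, -0.18], [0.63, 0.31], [0.58, -1.81], [1.02, -0.4], [-1.01, -0.98], [-0.91, 0.33]]
pt [-90.61069986  68.41374269  55.        ]
pt [-92.65335974  20.87049112  62.        ]
pt [-95.98301449  67.69945547  55.        ]
[[0.70609833 0.47115789 0.022     ]
 [0.67346101 0.23778495 0.022     ]
 [0.33125692 0.27799828 0.022     ]
 [0.39949526 0.49467923 0.022     ]] [0.52757788 0.37040509 0.022     ]
```

View pics/t_board.png

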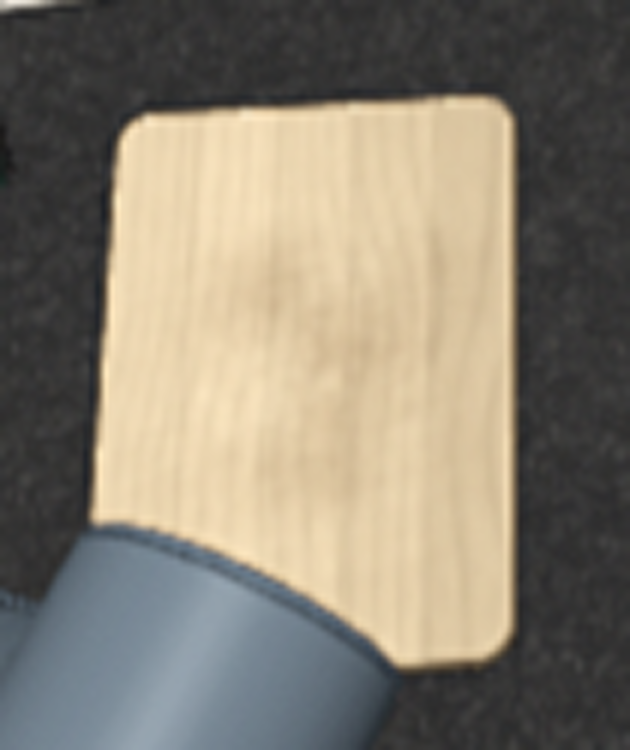

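View pics/s_board.png

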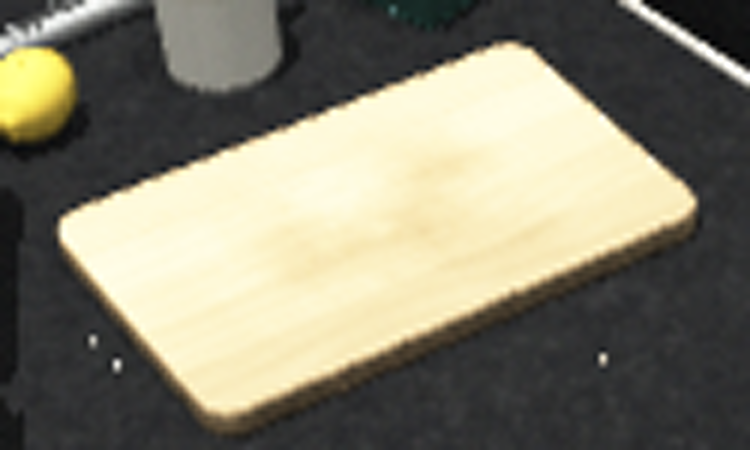

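```bash
cat >> h.py <<'E'
def yaw():
    o=robot.get_obs(); Rm=R.from_quat(o["tool_rot"]).as_matrix(); return np.arctan2(Rm[1,0],Rm[0,0])
def go(*wps):
    """each wp: x,y,z,(yaw of tool x): print shifts in tool axes, mm; shifts first then turn"""
    o=robot.get_obs(); p=np.array(o["position"]); Rm=R.from_quat(o["tool_rot"]).as_matrix()
    print("t",round(o["time"],2),"pos",np.round(p*1000,1),"yaw",round(yaw(),4),"tilt",np.round(Rm[:,1],4),"w",round(o["grip_width"],4),"F",np.round(o["ft_force"],2))
    for w in wps:
        d=Rm.T@(np.array(w[:3])-p); n=int(np.ceil(np.linalg.norm(d)*1000/49)); print("shift",np.round(d*1000,1),"n>=",n,"per",np.round(d*1000/max(n,1),1),end=" ")
        p=np.array(w[:3])
        if len(w)>3:
            # turn about tool y (down) by a => yaw -a
            dy=(w[3]-np.arctan2(Rm[1,0],Rm[0,0])+np.pi)%(2*np.pi)-np.pi
            print("turn",round(-dy,4) ,end="")
            Rm=Rm@R.from_rotvec([0,-dy,0]).as_matrix()
        print()
E
python3 - <<'E'
from h import *
from fit import o,S,T,fit
Rm=R.from_quat(robot.get_obs()["tool_rot"]).as_matrix();print(Rm)
kyaw=-.2926
d=np.array([np.cos(kyaw),np.sin(kyaw)])
for yw in (kyaw+np.pi/2,kyaw-np.pi/2):
    go((.45,.35,.22),(.40,-.2,.22),(*(np.array([.4252,-.3857])-.0*d),.20,yw))
c=cam("wrist0"); Rc=R.from_quat(c["rotation"]).as_matrix()
print("cam in tool",Rm.T@(np.array(c["position"])-robot.get_obs()["position"]),Rm.T@Rc)
m=1e-3
print('kettle',ray(T,350,188,0.01))
a=lambda u,v:o(S,u,v,110,125,6); b=lambda u,v:o(T,u,v,100,175,6)
# board edges: use edge-extrapolated corners
fit([((115*m,-170*m,22*m),b(517,668)),((-115*m*-1,170*m,22*m),b(517,95)),((-115*m,170*m,22*m),b(117,110))],[.52,.37,1.57])
E
```

```text
[[ 3.75386875e-01 -8.69229124e-04 -9.26867811e-01]
 [ 9.26866756e-01 -1.42449194e-03  3.75387783e-01]
 [-1.64661372e-03 -9.99998608e-01  2.70924000e-04]]
t 0.15 pos [234.3 578.8 221.8] yaw 1.186 tilt [-9.0e-04 -1.4e-03 -1.0e+00] w 0.0873 F [-0.66  1.15 -0.03]
shift [-131.1    1.9 -285.8] n>= 7 per [-18.7   0.3 -40.8] 
shift [-528.5    0.8 -160.1] n>= 12 per [-44.    0.1 -13.3] 
shift [-162.6   20.2  -93.1] n>= 4 per [-40.7   5.1 -23.3] turn -0.0922
t 0.15 pos [234.3 578.8 221.8] yaw 1.186 tilt [-9.0e-04 -1.4e-03 -1.0e+00] w 0.0873 F [-0.66  1.15 -0.03]
shift [-131.1    1.9 -285.8] n>= 7 per [-18.7   0.3 -40.8] 
shift [-528.5    0.8 -160.1] n>= 12 per [-44.    0.1 -13.3] 
shift [-162.6   20.2  -93.1] n>= 4 per [-40.7   5.1 -23.3] turn 3.0494
cam in tool [-0.00152853 -0.16263914  0.0671681 ] [[ 9.99999534e-01 -3.68080712e-06  9.65426218e-04]
 [ 9.35980537e-04  2.48814425e-01 -9.68550724e-01]
 [-2.36646921e-04  9.68551177e-01  2.48814313e-01]]
kettle [ 0.59129412 -0.34016163  0.01      ]
[0.8213 0.1237 1.3691]
[[-0.01, -172.8], [-9.09, 0.92], [122.65, 0.09]]
```

```bash
python3 -m creep '[[[-18.7,0,-41],0,1],[[-18.7,0,-41],0,1],[[-18.7,0,-41],0,1],[[-18.7,0,-41],0,1],[[-18.7,0,-41],0,1],[[-18.7,0,-41],0,1],[[-18.7,0,-41],0,1],[[-44,0,-13],0,1]]' && python3 -m creep '[[[-44,0,-13],0,1],[[-44,0,-13],0,1],[[-44,0,-13],0,1],[[-44,0,-13],0,1],[[-44,0,-13],0,1],[[-44,0,-13],0,1],[[-44,0,-13],0,1],[[-44,0,-13],0,1]]' && python3 -m creep '[[[-44,0,-13],0,1],[[-44,0,-13],0,1],[[-44,0,-13],0,1],[[-41,5,-28],0,1],[[-41,5,-28],0,1],[[-41,5,-28],0,1],[[-41,5,-28],-0.09,1],[[0,0,0],0,1]]'; python3 - <<'E'
from h import *
go((.4252,-.3857,.20,1.278))
snap("wrist","w1")
E
```

```text
time: 0.95
position: [0.4526, 0.304, 0.2228]
tool_rot: [0.587, 0.397, -0.392, -0.586]
ft_force: [-0.5, -1.4, -0.1]
grip_width: 0.0873
time: 1.75
position: [0.4107, -0.0624, 0.2226]
tool_rot: [0.586, 0.395, -0.395, -0.586]
ft_force: [0.5, 0.2, 1.1]
grip_width: 0.0867
time: 2.55
position: [0.4412, -0.399, 0.2016]
tool_rot: [0.571, 0.42, -0.421, -0.567]
ft_force: [0.2, 0.8, -0.8]
grip_width: 0.0871
t 2.55 pos [ 441.2 -399.   201.6] yaw 1.2729 tilt [ 0.0024 -0.0052 -1.    ] w 0.0871 F [ 0.22  0.79 -0.78]
shift [ 8.   1.5 19.2] n>= 1 per [ 8.   1.5 19.2] turn -0.0051
```

View pics/w1.png

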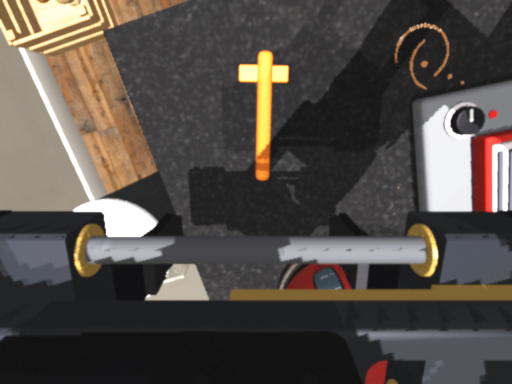

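```bash
python3 -c "
from h import *
crop('w1','w1k',220,40,310,190,5)"
```

```text
(no output)
```

View pics/w1k.png

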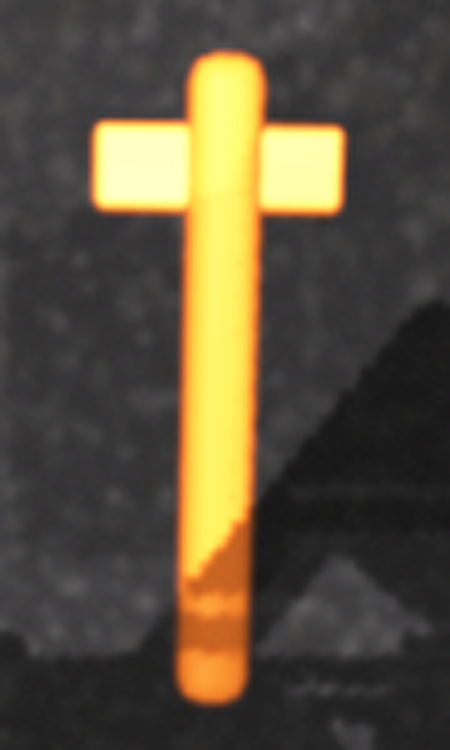

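```bash
python3 - <<'E'
from h import *
from fit import o
c=cam("w1")
P=[ray(c,*o(c,u,v,220,40,5)[1:],.076) for u,v in [(227,52),(212,703)]]
d=P[1]-P[0];print(P,np.linalg.norm(d),np.arctan2(d[1],d[0]))
g=P[0]+d*102/122; print(g)
yw=np.arctan2(d[1],d[0])+np.pi/2
go((g[0],g[1],.10,yw),(g[0],g[1],.048,yw))
E
```

```text
[array([ 0.32707067, -0.35727487,  0.076     ]), array([ 0.44202503, -0.39471898,  0.076     ])] 0.12089899666824208 -0.3148921923017546
[ 0.42318006 -0.3885806   0.076     ]
t 2.6 pos [ 440.1 -394.9  201.4] yaw 1.2725 tilt [ 1.e-04 -3.e-04 -1.e+00] w 0.0868 F [0.46 0.67 0.06]
shift [  1.1 101.4  18.1] n>= 3 per [ 0.4 33.8  6. ] turn 0.0166
shift [ 0. 52.  0.] n>= 2 per [ 0. 26.  0.] turn -0.0
```

```bash
python3 -m creep '[[[0.4,34,6],0.0166,1],[[0.4,34,6],0,1],[[0.4,33.4,6],0,1],[[0,27,0],0,1],[[0,27,0],0,1],[[0,1,0],0,1],[[0,0,0],0,0],[[0,0,0],0,0]]' 40 && python3 -m creep '[[[0,0,0],0,0],[[0,0,0],0,0],[[0,0,0],0,0]]'; python3 - <<'E'
from h import *
go((.4232,-.3886,.045,1.256))
snap("wrist","w2")
E
```

```text
time: 3.4
position: [0.424, -0.3855, 0.0476]
tool_rot: [0.572, 0.417, -0.417, -0.571]
ft_force: [0.9, -0.2, -0.6]
grip_width: 0.0777
time: 3.7
position: [0.4236, -0.3856, 0.047]
tool_rot: [0.572, 0.416, -0.416, -0.571]
ft_force: [0.6, -0.1, -0.2]
grip_width: 0.0547
t 3.7 pos [ 423.6 -385.6   47. ] yaw 1.2594 tilt [ 9.0e-04 -1.3e-03 -1.0e+00] w 0.0547 F [ 0.56 -0.1  -0.22]
shift [-3.   2.  -0.5] n>= 1 per [-3.   2.  -0.5] turn 0.0034
```

View pics/w2.png

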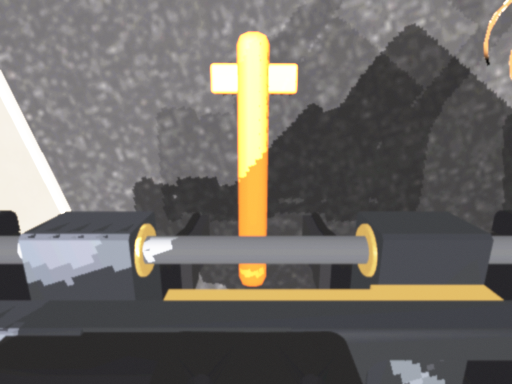

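```bash
python3 -m creep '[[[0,2,0],0,0],[[0,0,0],0,0],[[0,0,0],0,0],[[0,0,0],0,0],[[0,0,0],0,0],[[0,0,0],0,0],[[0,0,0],0,0]]' 40; python3 - <<'E'
from h import *
go()
snap("wrist","w3")
E
```

```text
time: 4.45
position: [0.4233, -0.3853, 0.0441]
tool_rot: [0.572, 0.416, -0.416, -0.571]
ft_force: [0.3, -0.2, -0.5]
grip_width: 0.0139
t 4.45 pos [ 423.3 -385.3   44.1] yaw 1.2593 tilt [ 1.e-04 -2.e-04 -1.e+00] w 0.0139 F [ 0.3  -0.19 -0.55]
```

View pics/w3.png

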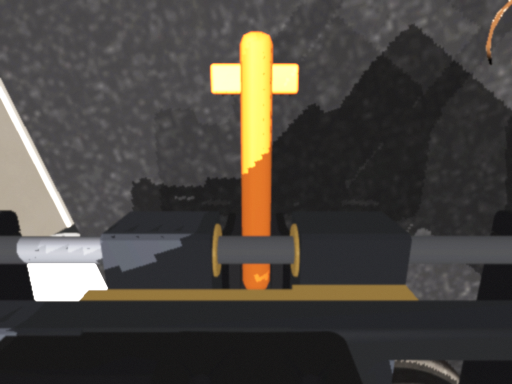

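```bash
python3 - <<'E'
from h import *
crop("w3","w3k",200,20,310,300,3)
c=cam("w3"); o=robot.get_obs();Rm=R.from_quat(o["tool_rot"]).as_matrix()
for u,v in [(256.5,33),(256.5,290)]:
    p=ray(c,u,v,.076); print(p, (Rm.T@(p-o["position"]))*1000)
go((.42,-.385,.13),(.42,-.2,.15,-.0988+np.pi/2))
E
```

```text
[ 0.32931299 -0.35621986  0.076     ] [ -1.17533341 -31.91814818  98.37270864]
[ 0.44187995 -0.39237375  0.076     ] [ -1.09618158 -31.91085658 -19.85765087]
t 4.5 pos [ 423.3 -385.2   44.1] yaw 1.2594 tilt [ 1.e-04 -0.e+00 -1.e+00] w 0.0137 F [-0.22  0.69 -0.35]
shift [ -0.8 -85.9   3.2] n>= 2 per [ -0.4 -43.    1.6] 
shift [176.1 -20.   56.7] n>= 4 per [44.  -5.  14.2] turn -0.2126
```

View pics/w3k.png

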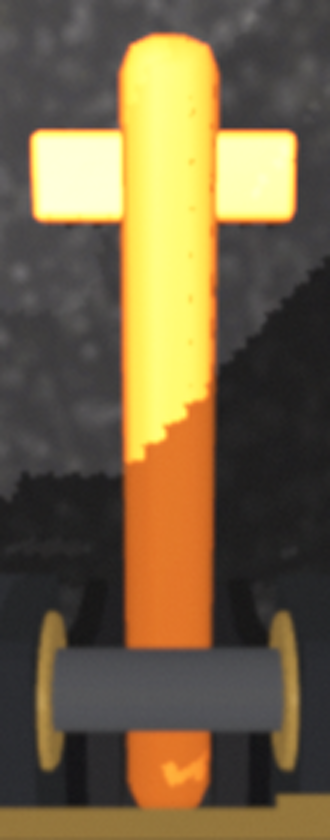

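```bash
python3 - <<'E'
from h import *
g=np.array([.5538,-.0929,0]);a=-.0988
t=g+R.from_euler('z',a).apply([-.0965,.043,0]);print(t)
go((.4233,-.3852,.15),(t[0],t[1],.15,a+np.pi/2))
E
```

```text
[ 0.4620121 -0.040591   0.       ]
t 4.5 pos [ 423.3 -385.2   44.1] yaw 1.2594 tilt [ 1.e-04 -0.e+00 -1.e+00] w 0.0137 F [-0.22  0.69 -0.35]
shift [   0.  -105.9    0. ] n>= 3 per [  0.  -35.3   0. ] 
shift [339.9  -0.   68.7] n>= 8 per [42.5 -0.   8.6] turn -0.2126
```

```bash
python3 -m creep '[[[0,-20,0],0,0],[[0,-43,0],0,0],[[0,-43,0],0,0],[[20,0,4],0,0],[[40,0,8],0,0],[[40,0,8],0,0],[[40,0,8],0,0],[[40,0,8],0,0]]' && python3 -m creep '[[[40,0,8],0,0],[[40,0,8],0,0],[[40,0,8],0,0],[[30,0,7],0,0],[[9.9,0,9.7],-0.1,0],[[0,0,0],-0.1126,0],[[0,0,0],0,0],[[0,0,0],0,0]]';  python3 - <<'E'
from h import *
go((.462,-.0406,.15,1.472))
snap("wrist","w4");snap("top","t4")
crop("w4","w4c",130,90,400,290,2.9)
E
```

```text
time: 5.3
position: [0.4432, -0.2003, 0.1494]
tool_rot: [-0.571, -0.416, 0.416, 0.572]
ft_force: [2.0, -0.1, -1.8]
grip_width: 0.0135
time: 6.1
position: [0.454, -0.0378, 0.1498]
tool_rot: [-0.524, -0.474, 0.474, 0.525]
ft_force: [0.3, -0.3, -0.8]
grip_width: 0.0139
t 6.1 pos [454.  -37.8 149.8] yaw 1.4698 tilt [-8.e-04  3.e-04 -1.e+00] w 0.0139 F [ 0.27 -0.26 -0.76]
shift [-1.9 -0.2 -8.2] n>= 1 per [-1.9 -0.2 -8.2] turn -0.0022
```

View pics/w4.png

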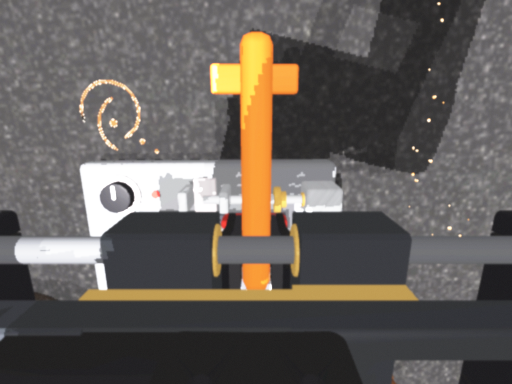

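View pics/w4c.png

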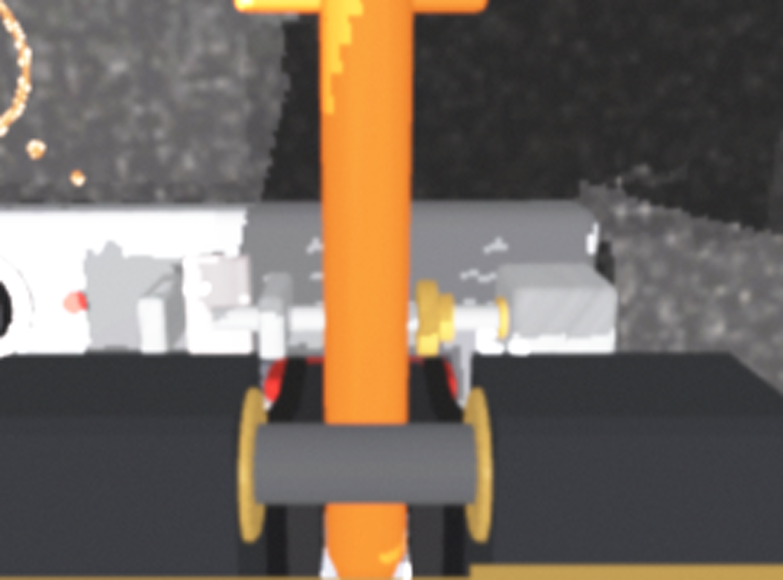

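```bash
cat > m.py <<'E'
from h import *
from fit import o
def tf(fn,pts,crp,pos,q):
    c=cam(fn);Rm=R.from_quat(q).as_matrix()
    for n,u,v,z in pts:
        _,U,V=o(c,u,v,*crp); p=ray(c,U,V,z); print(n,np.round(p*1000,1),"tool",np.round(Rm.T@(p-pos)*1000,1))
E
python3 - <<'E'
from m import *
ob=robot.get_obs()
c=cam("w4");Rm=R.from_quat(ob["tool_rot"]).as_matrix()
print("cam in tool",Rm.T@(np.array(c["position"])-ob["position"]))
tf("w4",[("barL",240,319,.055),("barM",306,319,.055),("barM2",385+90,319,.055),("lugTopR",291,285,.067),("lugTopL",262,285,.067),("rlugR",165,305,.067),("collarL",417,318,.055),("collar top L",418,284,.067),("collarR",438,318,.055),("block R",613,282,.069),("block L",507,282,.069),("rimfront",400,360,.058),("tabL",185,260,.0505),("tabR",247,258,.0505),("deck front",300,203,.035),("deck front",550,203,.035)],(130,90,2.9),ob["position"],ob["tool_rot"])
go()
E
```

```text
cam in tool [-0.00114857 -0.16262777  0.06788805]
barL [459.6 -79.7  55. ] tool [-40.7  94.9  -9.5]
barM [461.7 -59.   55. ] tool [-19.8  94.9  -9.5]
barM2 [467.1  -5.9  55. ] tool [33.6 95.  -9.5]
lugTopR [447.3 -61.   67. ] tool [-23.2  83.    4.7]
lugTopL [446.4 -69.6  67. ] tool [-31.9  82.9   4.7]
rlugR [449.6 -99.3  67. ] tool [-61.2  82.9  -1.5]
collarL [464.9 -24.1  55. ] tool [15.2 95.  -9.1]
collar top L [450.8 -23.3  67. ] tool [14.6 83.   5. ]
collarR [465.6 -17.5  55. ] tool [21.9 95.  -9.1]
block R [455.5  34.   69. ] tool [72.1 81.   6.1]
block L [452.3   2.9  69. ] tool [40.8 81.   6.1]
rimfront [477.3 -30.7  58. ] tool [  9.9  91.9 -22.1]
tabL [439.9 -95.2  50.5] tool [-58.   99.4   8.6]
tabR [441.2 -75.6  50.5] tool [-38.4  99.4   9.3]
deck front [427.8 -58.3  35. ] tool [-22.6 115.   24.3]
deck front [436.1  23.5  35. ] tool [ 59.6 115.   24.3]
t 6.2 pos [454.3 -38.3 150. ] yaw 1.4698 tilt [-3.e-04  2.e-04 -1.e+00] w 0.0141 F [ 0.29  0.38 -2.03]
```

```bash
python3 -m creep '[[[0,0,-8],0,0],[[0,20,0],0,0],[[0,22,0],0,0],[[0,0,0],0,0],[[0,4,0],0,0],[[0,0,0],0,0]]';  python3 - <<'E'
from h import *
go();snap("wrist","w5");crop("w5","w5c",130,90,400,290,2.9);snap("scene","s5");crop("s5","s5c",195,165,325,265,6)
E
```

```text
time: 6.8
position: [0.463, -0.0393, 0.1044]
tool_rot: [0.524, 0.475, -0.474, -0.524]
ft_force: [-0.4, 0.3, -1.9]
grip_width: 0.0139
t 6.8 pos [463.  -39.3 104.4] yaw 1.4715 tilt [ 8.e-04 -3.e-04 -1.e+00] w 0.0139 F [-0.37  0.3  -1.93]
```

View pics/w5c.png

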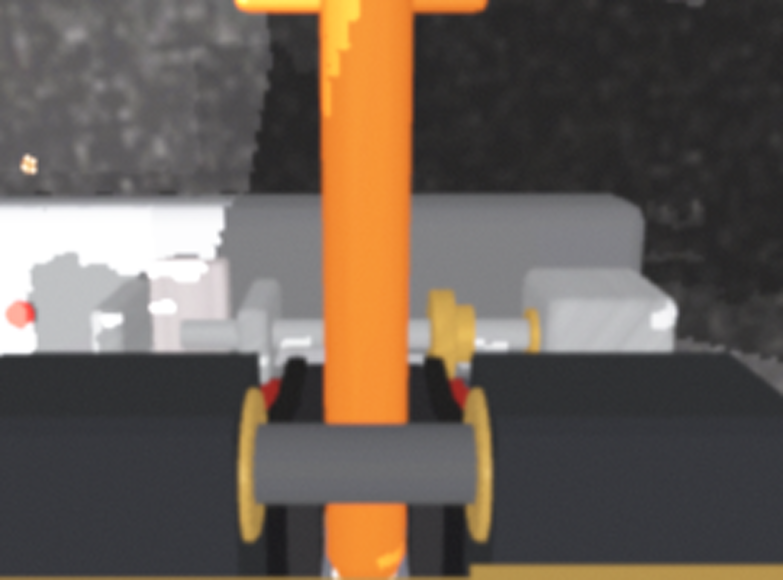

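View pics/s5c.png

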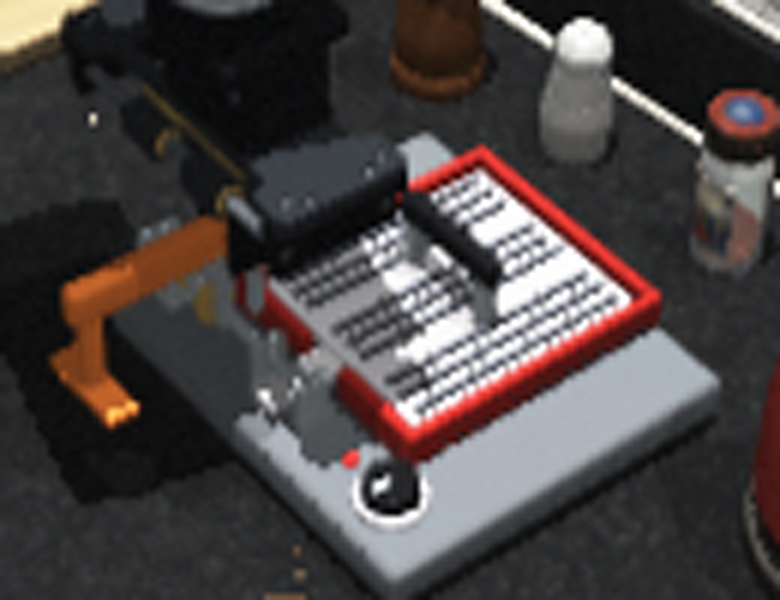

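```bash
python3 - <<'E'
from m import *
ob=robot.get_obs();go()
tf("w5",[("barM",300,334,.055),("barR",420,333,.055),("barRR",500,333,.055),("lugR",278,285,.067),("colL",430,333,.055),("tabfrontR",225,260,.0505)],(130,90,2.9),ob["position"],ob["tool_rot"])
E
```

```text
t 6.9 pos [463.  -39.2 104.8] yaw 1.4717 tilt [ 1.5e-03 -5.0e-04 -1.0e+00] w 0.0136 F [ 0.09 -0.47 -1.98]
barM [461.5 -57.8  55. ] tool [-18.7  49.8  -0.2]
barR [464.3 -26.6  55. ] tool [12.7 49.8  0. ]
barRR [466.4  -5.8  55. ] tool [33.6 49.8  0. ]
lugR [444.8 -60.3  67. ] tool [-22.8  37.8  16.1]
colL [464.6 -24.   55. ] tool [15.3 49.8  0. ]
tabfrontR [440.8 -75.4  50.5] tool [-38.2  54.3  18.6]
```

```bash
python3 -m creep '[[[0,0,1],0,0],[[0,2,0],0,0],[[0,2,0],0,0],[[0,2,0],0,0],[[0,0,0],0,0]]'; python3 - <<'E'
from h import *
go()
E
```

```text
time: 7.4
position: [0.4612, -0.0388, 0.0979]
tool_rot: [-0.524, -0.475, 0.475, 0.524]
ft_force: [0.0, -0.6, -0.9]
grip_width: 0.0135
t 7.4 pos [461.2 -38.8  97.9] yaw 1.472 tilt [-6.e-04  2.e-04 -1.e+00] w 0.0135 F [ 0.01 -0.59 -0.92]
```

```bash
python3 -m creep '[[[0,3,0],0,0],[[0,3,0],0,0],[[0,2,0],0,0],[[0,0,0],0,0]]'; python3 - <<'E'
from m import *
go();snap("wrist","w6");crop("w6","w6c",130,90,400,290,2.9)
E
```

```text
time: 7.8
position: [0.4611, -0.0387, 0.0898]
tool_rot: [-0.524, -0.475, 0.475, 0.524]
ft_force: [0.5, 0.4, -2.1]
grip_width: 0.0135
t 7.8 pos [461.1 -38.7  89.8] yaw 1.472 tilt [-9.e-04  3.e-04 -1.e+00] w 0.0135 F [ 0.53  0.35 -2.12]
```

View pics/w6c.png

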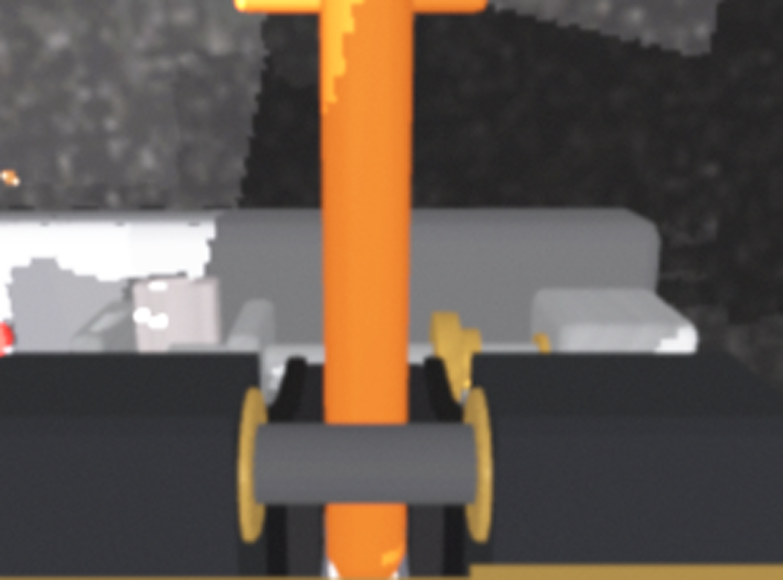

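```bash
python3 -m creep '[[[3,0,0],0,0],[[3,0,0],0,0],[[2,0,0],0,0],[[0,0,0],0,0]]'; python3 -m creep '[[[1,0,0],0,0],[[1,0,0],0,0],[[0,0,0],0,0]]';python3 -m creep '[[[1,0,0],0,0],[[1,0,0],0,0],[[0,0,0],0,0]]'; python3 -m creep '[[[1,0,0],0,0],[[1,0,0],0,0],[[0,0,0],0,0]]'
```

```text
time: 8.25
position: [0.4622, -0.0305, 0.0902]
tool_rot: [0.524, 0.475, -0.475, -0.524]
ft_force: [0.2, -1.1, -1.3]
grip_width: 0.0136
time: 8.55
position: [0.4624, -0.0288, 0.0902]
tool_rot: [0.524, 0.475, -0.475, -0.524]
ft_force: [-0.1, 0.5, -1.4]
grip_width: 0.0136
time: 8.85
position: [0.4625, -0.0268, 0.0901]
tool_rot: [-0.524, -0.475, 0.475, 0.524]
ft_force: [0.2, -0.5, -1.4]
grip_width: 0.0136
time: 9.15
position: [0.4628, -0.0253, 0.0902]
tool_rot: [0.524, 0.475, -0.475, -0.524]
ft_force: [-1.0, -2.9, -1.9]
grip_width: 0.0137
```

```bash
python3 -m creep '[[[1,0,0],0,0],[[0,0,0],0,0]]';python3 -m creep '[[[2,0,0],0,0],[[2,0,0],0,0],[[0,0,0],0,0]]'; python3 -m creep '[[[2,0,0],0,0],[[2,0,0],0,0],[[0,0,0],0,0]]'; python3 - <<'E'
from m import *
go();snap("wrist","w7");crop("w7","w7c",130,90,400,290,2.9);snap("scene","s7");crop("s7","s7c",195,165,325,265,6)
E
```

```text
time: 9.35
position: [0.4629, -0.0243, 0.0902]
tool_rot: [0.524, 0.475, -0.475, -0.524]
ft_force: [-0.8, -3.6, -1.5]
grip_width: 0.0138
time: 9.65
position: [0.4633, -0.02, 0.0902]
tool_rot: [0.524, 0.475, -0.475, -0.524]
ft_force: [-0.9, -4.2, -2.3]
grip_width: 0.0135
time: 9.95
position: [0.4637, -0.0161, 0.0901]
tool_rot: [0.524, 0.475, -0.475, -0.524]
ft_force: [-0.8, -4.1, -1.6]
grip_width: 0.0136
t 9.95 pos [463.7 -16.1  90.1] yaw 1.4725 tilt [ 1.e-04 -5.e-04 -1.e+00] w 0.0136 F [-0.82 -4.06 -1.59]
```

View pics/w7c.png

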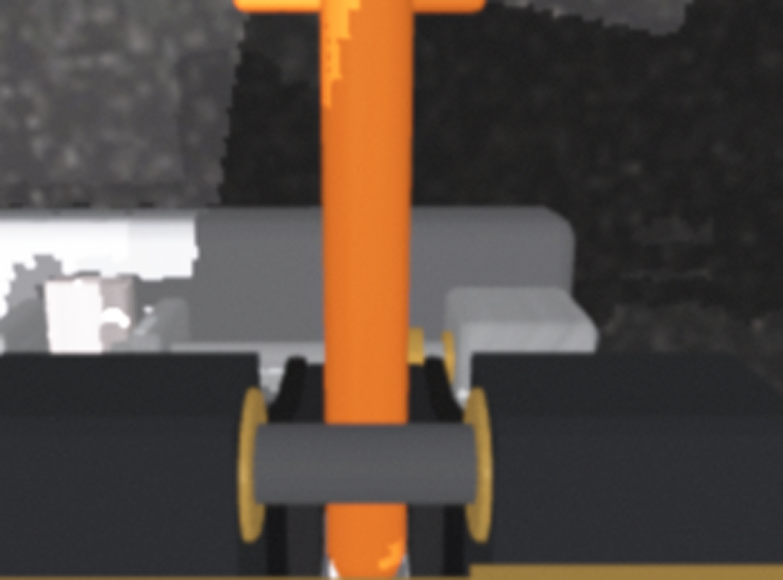

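View pics/s7c.png

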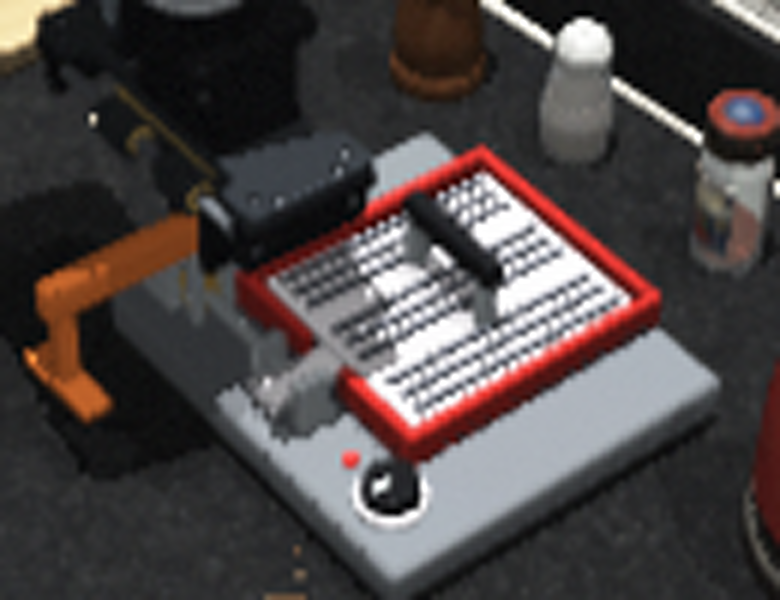

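```bash
python3 -m creep '[[[1,0,0],0,0],[[0,0,0],0,0]]'; python3 -m creep '[[[1,0,0],0,0],[[0,0,0],0,0]]';  python3 - <<'E'
from m import *
go();snap("scene","s8");snap("wrist","w8")
a=cv2.imread("pics/s8.png")[165:265,195:325];b=cv2.imread("pics/w8.png")[170:220,130:400]
cv2.imwrite("pics/c8.png",np.hstack([cv2.resize(a,(520,400)),cv2.resize(cv2.imread("pics/s7.png")[165:265,195:325],(0,0),fx=2,fy=4)]))
cv2.imwrite("pics/d8.png",cv2.resize(b,None,fx=2.9,fy=2.9))
E
```

```text
time: 10.25
position: [0.4638, -0.0153, 0.0902]
tool_rot: [0.524, 0.475, -0.475, -0.524]
ft_force: [-1.2, -5.2, -1.7]
grip_width: 0.0138
time: 10.45
position: [0.4639, -0.0144, 0.0902]
tool_rot: [0.524, 0.475, -0.475, -0.524]
ft_force: [-1.4, -6.5, -1.4]
grip_width: 0.0137
t 10.45 pos [463.9 -14.4  90.2] yaw 1.4725 tilt [ 1.e-04 -8.e-04 -1.e+00] w 0.0137 F [-1.41 -6.52 -1.41]
```

View pics/c8.png

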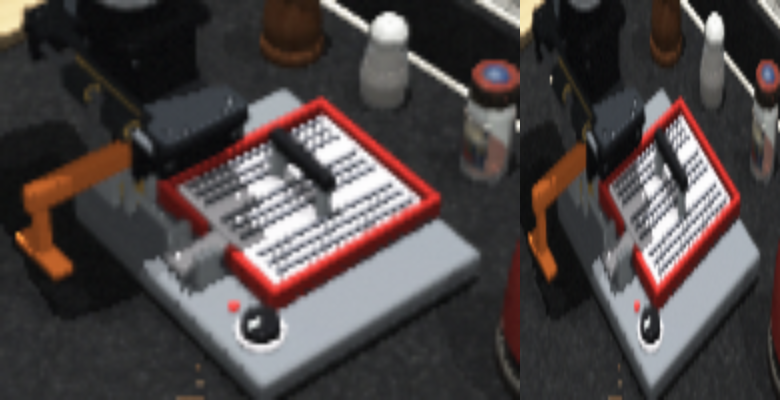

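View pics/d8.png

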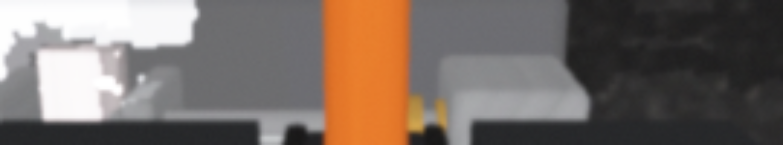

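```bash
python3 -m creep '[[[1,0,0],0,0],[[0,0,0],0,0]]'; python3 - <<'E'
from m import *
snap("wrist","w9");a=cv2.imread("pics/w9.png")[170:220,130:400];b=cv2.imread("pics/w8.png")[170:220,130:400];print(np.abs(a.astype(int)-b)[:,:60].mean())
E
python3 -m creep '[[[1,0,0],0,0],[[0,0,0],0,0]]'; python3 - <<'E'
from m import *
go();snap("wrist","wa");a=cv2.imread("pics/wa.png")[170:220,130:400];b=cv2.imread("pics/w9.png")[170:220,130:400];print(np.abs(a.astype(int)-b)[:,:60].mean())
cv2.imwrite("pics/da.png",cv2.resize(np.vstack([b,a]),None,fx=2.9,fy=2.9))
E
```

```text
time: 10.75
position: [0.464, -0.0132, 0.0901]
tool_rot: [0.524, 0.475, -0.475, -0.524]
ft_force: [-0.4, -3.2, -1.7]
grip_width: 0.0138
14.16611111111111
time: 11.0
position: [0.4641, -0.0122, 0.0901]
tool_rot: [0.524, 0.475, -0.475, -0.524]
ft_force: [-0.9, -4.8, -2.2]
grip_width: 0.0137
t 11.0 pos [464.1 -12.2  90.1] yaw 1.4724 tilt [ 0.e+00 -5.e-04 -1.e+00] w 0.0137 F [-0.89 -4.82 -2.21]
27.757666666666665
```

View pics/da.png

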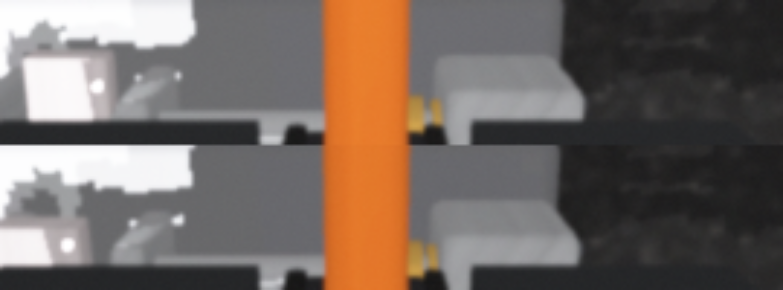

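```bash
python3 - <<'E'
from m import *
snap("scene","sb");snap("wrist","wb")
a=cv2.imread("pics/sb.png")[165:265,195:325]
cv2.imwrite("pics/cb.png",cv2.resize(a,(780,600),interpolation=cv2.INTER_CUBIC))
E
```

```text
(no output)
```

View pics/cb.png

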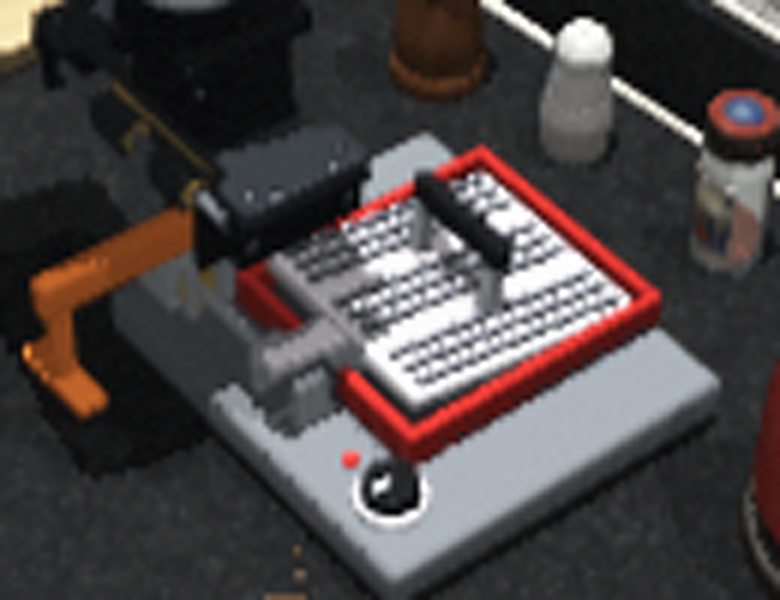

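View pics/wb.png

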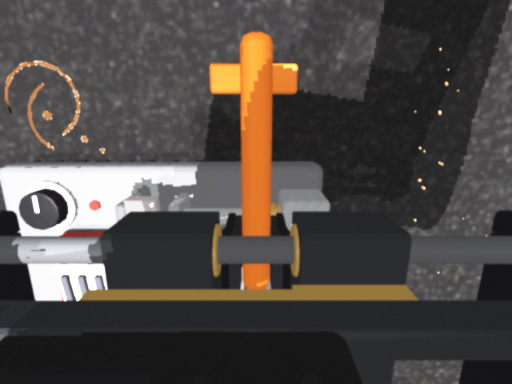

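```bash
python3 -m creep '[[[-3,0,0],0,0],[[-4,0,0],0,0],[[-4,0,0],0,0],[[-4,0,0],0,0],[[-4,0,0],0,0],[[-3,0,0],0,0],[[0,0,0],0,0]]'; python3 - <<'E'
from m import *
go();snap("wrist","wc");crop("wc","wcc",130,90,400,290,2.9)
E
```

```text
time: 11.85
position: [0.4619, -0.0339, 0.0901]
tool_rot: [-0.524, -0.475, 0.474, 0.524]
ft_force: [1.3, 0.8, -1.0]
grip_width: 0.0132
t 11.85 pos [461.9 -33.9  90.1] yaw 1.4711 tilt [ 1.e-04  4.e-04 -1.e+00] w 0.0132 F [ 1.34  0.78 -1.05]
```

View pics/wcc.png

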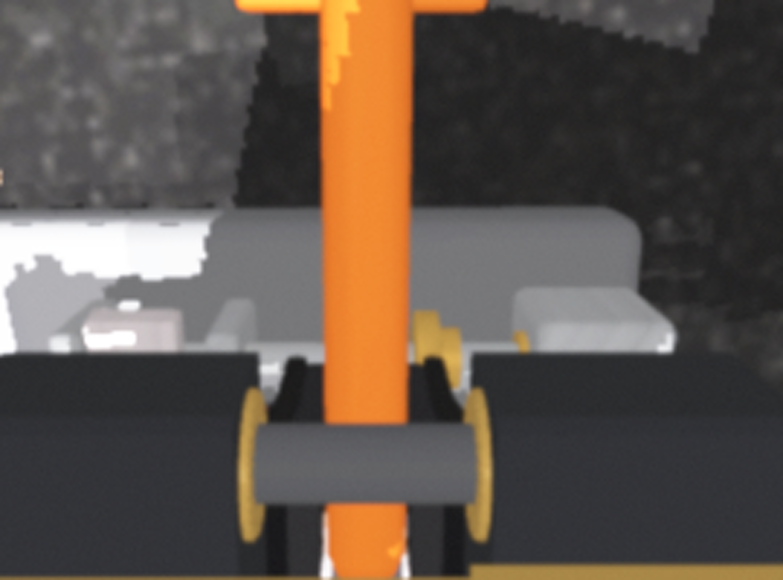

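```bash
python3 -m creep '[[[0,-15,0],0,0],[[0,-35,0],0,0],[[0,-20,0],0,0]]'; python3 - <<'E'
from m import *
go((.4233,-.3652,.16,1.259),(.4233,-.3652,.0455))
E
```

```text
time: 12.2
position: [0.4623, -0.0336, 0.1616]
tool_rot: [0.524, 0.475, -0.474, -0.524]
ft_force: [0.5, -0.3, -2.2]
grip_width: 0.0134
t 12.2 pos [462.3 -33.6 161.6] yaw 1.4721 tilt [ 0.0012  0.     -1.    ] w 0.0134 F [ 0.5  -0.33 -2.22]
shift [-333.8    1.6    6.1] n>= 7 per [-47.7   0.2   0.9] turn 0.2131
shift [-0.000e+00  1.145e+02  1.000e-01] n>= 3 per [-0.  38.2  0. ]
```

```bash
python3 -m creep '[[[-20,0,0.6],0,0],[[-42,0,0.8],0,0],[[-42,0,0.8],0,0],[[-42,0,0.8],0,0],[[-42,0,0.8],0,0],[[-42,0,0.8],0,0],[[-42,0,0.8],0,0],[[-42,0,0.8],0,0]]'; python3 -m creep '[[[-20,0,0.5],0.1,0],[[0,30,0],0.11,0],[[0,35,0],0,0],[[0,30,0],0,0],[[0,10,0],0,0],[[0,0,0],0,0]]'; python3 - <<'E'
from m import *
go();snap("wrist","wd")
E
```

```text
time: 13.0
position: [0.4242, -0.3468, 0.16]
tool_rot: [-0.524, -0.475, 0.474, 0.524]
ft_force: [0.5, 0.3, -1.0]
grip_width: 0.0135
time: 13.6
position: [0.4216, -0.3644, 0.0537]
tool_rot: [-0.57, -0.417, 0.417, 0.572]
ft_force: [0.1, -0.4, -1.3]
grip_width: 0.0136
t 13.6 pos [ 421.6 -364.4   53.7] yaw 1.262 tilt [-0.0023  0.0033 -1.    ] w 0.0136 F [ 0.11 -0.45 -1.28]
```

View pics/wd.png

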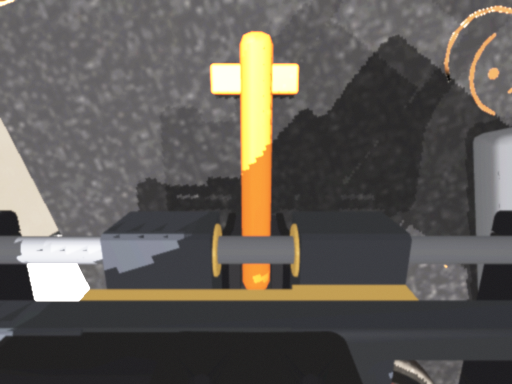

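Down ~9 mm, then release and rise.

```bash
python3 -m creep '[[[0,5,0],0,0],[[0,3,0],0,0],[[0,0,0],0,0]]'; python3 -m creep '[[[0,1,0],0,0],[[0,0,0],0,0]]'; python3 -m creep '[[[0,0,0],0,0.4],[[0,0,0],0,0.6],[[0,0,0],0,0.6],[[0,0,0],0,0.6],[[0,0,0],0,0.6]]'; python3 - <<'E'
from m import *
go();snap("wrist","we")
E
```

```text
time: 13.95
position: [0.4225, -0.3658, 0.0478]
tool_rot: [0.571, 0.417, -0.417, -0.571]
ft_force: [0.0, 0.5, -1.2]
grip_width: 0.0136
time: 14.15
position: [0.4224, -0.3657, 0.0465]
tool_rot: [0.571, 0.417, -0.417, -0.571]
ft_force: [0.0, 0.9, -1.4]
grip_width: 0.0139
time: 14.65
position: [0.4223, -0.3656, 0.0462]
tool_rot: [0.571, 0.417, -0.417, -0.571]
ft_force: [0.4, 1.0, 0.8]
grip_width: 0.0455
t 14.65 pos [ 422.3 -365.6   46.2] yaw 1.2619 tilt [ 0.e+00 -1.e-04 -1.e+00] w 0.0455 F [0.39 0.98 0.83]
```

View pics/we.png

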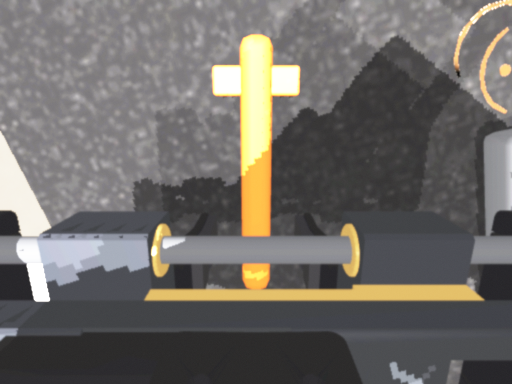

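```bash
python3 -m creep '[[[0,-20,0],0,0.6],[[0,-48,0],0,0.7],[[0,-48,0],0,1],[[0,-45,0],0,1]]'; python3 - <<'E'
from m import *
T=cam("top0");S=cam("scene0")
print("mill top",ray(T,227,151,.17),"base",ray(T,227,176,.0),ray(S,268,178,0.0), ray(S,268,142,.17))
print("kettle S top",ray(S,360,193,.2),ray(T,357,138,.2))
g=np.array([.5538,-.0929,0]);a=-.0988
p=g+R.from_euler('z',a).apply([.017,0,0]);print(p)
# back off to the front of it for looking
go((p[0],p[1],.21,a))
print(robot.get_obs()["q"])
snap("top","tf");crop("tf","tfc",180,130,400,270,3.6)
E
```

```text
time: 15.1
position: [0.4221, -0.3654, 0.2089]
tool_rot: [-0.571, -0.417, 0.417, 0.571]
ft_force: [0.2, -0.0, 0.1]
grip_width: 0.0685
mill top [0.71988915 0.07708672 0.17      ] base [0.72115069 0.08553173 0.        ] [0.72658082 0.07513028 0.        ] [0.7139129  0.06927391 0.17      ]
kettle S top [ 0.7040774  -0.31531424  0.2       ] [ 0.67724034 -0.35397521  0.2       ]
[ 0.5707171  -0.09457687  0.        ]
t 15.1 pos [ 422.1 -365.4  208.9] yaw 1.262 tilt [-0.e+00  1.e-04 -1.e+00] w 0.0685 F [ 0.18 -0.01  0.12]
shift [303.2  -1.  -59.3] n>= 7 per [43.3 -0.1 -8.5] turn 1.3608
[-9.13648817e-01  4.54705649e-01  1.61651623e+00  1.61390384e-05
  1.07045120e+00 -2.17565250e+00]
```

View pics/tfc.png

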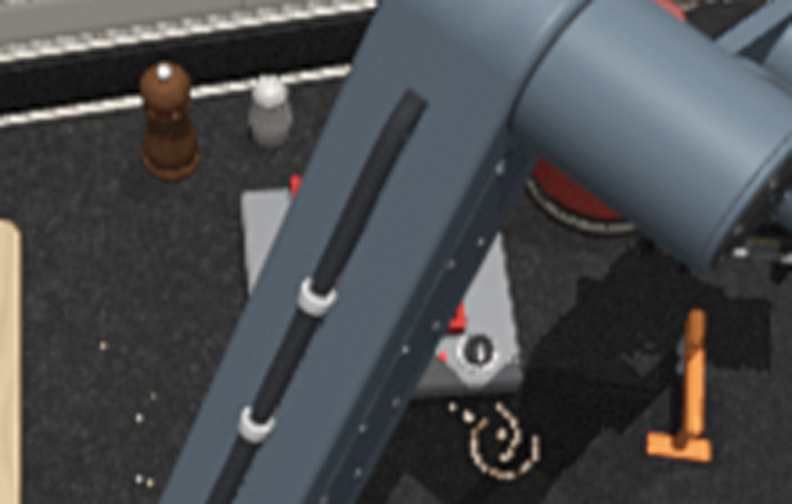

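```bash
python3 -m creep '[[[40,0,-7],0,1],[[44,0,-8.7],0,1],[[44,0,-8.7],0,1],[[44,0,-8.7],0,1],[[44,0,-8.7],0,1],[[44,0,-8.7],0,1],[[43,0,-8.7],0,1],[[0,0,0],0.14,1]]'; python3 -m creep '[[[0,0,0],0.14,0.7],[[0,0,0],0.14,0.7],[[0,0,0],0.14,0.7],[[0,0,0],0.14,0.7],[[0,0,0],0.14,0.7],[[0,0,0],0.14,0.7],[[0,0,0],0.14,0.7],[[0,0,0],0.14,0.7]]';python3 -m creep '[[[0,0,0],0.1,0.7],[[0,0,0],0,0.7],[[0,0,0],0,0.7]]'; python3 - <<'E'
from m import *
go((.5707,-.0946,.21,-.0988))
snap("wrist","wg");snap("scene","sg");crop("sg","sgc",195,165,325,265,6)
E
```

```text
time: 15.95
position: [0.5726, -0.0899, 0.207]
tool_rot: [-0.598, -0.378, 0.376, 0.598]
ft_force: [-0.6, 0.3, -0.2]
grip_width: 0.0868
time: 16.75
position: [0.5705, -0.0948, 0.2068]
tool_rot: [-0.707, 0.002, -0.001, 0.707]
ft_force: [-0.8, 0.2, 0.1]
grip_width: 0.061
time: 17.05
position: [0.5705, -0.0948, 0.2069]
tool_rot: [-0.706, 0.034, -0.034, 0.706]
ft_force: [0.4, 0.0, -0.3]
grip_width: 0.0612
t 17.05 pos [570.5 -94.8 206.9] yaw -0.0958 tilt [-5.e-04  1.e-04 -1.e+00] w 0.0612 F [ 0.43  0.   -0.33]
shift [ 0.1 -3.1  0.3] n>= 1 per [ 0.1 -3.1  0.3] turn 0.003
```

View pics/wg.png

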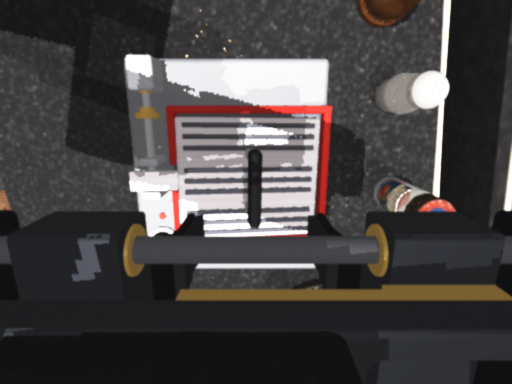

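View pics/sgc.png

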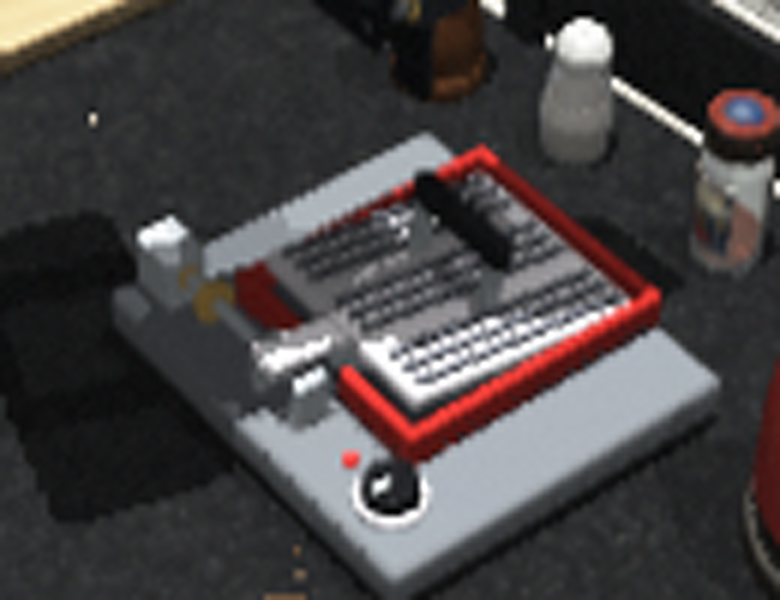

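```bash
python3 - <<'E'
from m import *
ob=robot.get_obs()
tf("wg",[("hTop",255,150,.109),("hBot",255,226,.109),("hL",249.5,190,.109),("hR",261,190,.109)],(0,0,1),ob["position"],ob["tool_rot"])
crop("wg","wgc",225,135,285,240,6)
E
```

```text
hTop [573.4 -61.4 109. ] tool [-0.4 98.  33.5]
hBot [ 566.5 -133.2  109. ] tool [ -0.4  98.  -38.6]
hL [564.8 -97.5 109. ] tool [-5.5 98.  -3.2]
hR [575.4 -98.5 109. ] tool [ 5.1 98.  -3.2]
```

View pics/wgc.png

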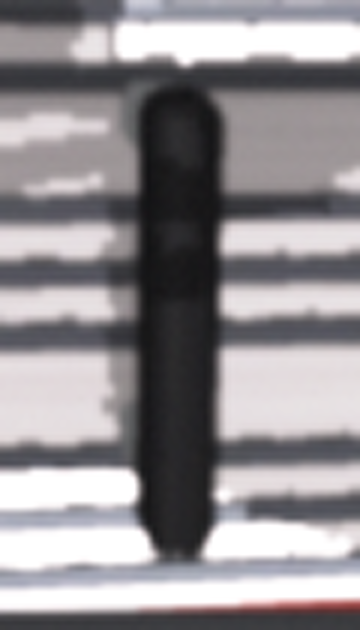

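```bash
python3 -m creep '[[[0,40,-2.5],0,0.7],[[0,42,0],0,0.7],[[0,30,0],0,0.7],[[0,12,0],0,0.7],[[0,0,0],0,0.7],[[0,0,0],0,0.7]]' 30; python3 - <<'E'
from m import *
go();snap("wrist","wh")
E
```

```text
time: 17.75
position: [0.5715, -0.0977, 0.0841]
tool_rot: [0.706, -0.034, 0.035, -0.706]
ft_force: [0.3, 0.1, 0.4]
grip_width: 0.0605
t 17.75 pos [571.5 -97.7  84.1] yaw -0.0976 tilt [ 1.9e-03 -7.0e-04 -1.0e+00] w 0.0605 F [0.26 0.13 0.44]
```

View pics/wh.png

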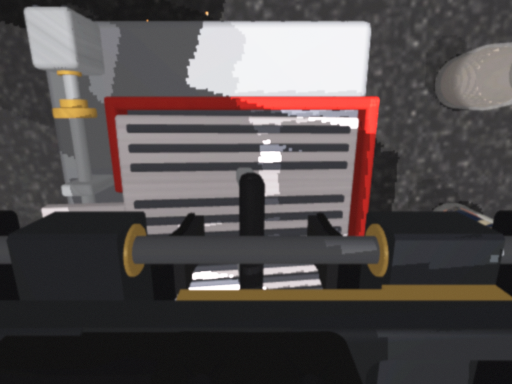

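```bash
python3 -m creep '[[[0,0,0],0,0],[[0,0,0],0,0],[[0,0,0],0,0],[[0,0,0],0,0],[[0,0,0],0,0],[[0,0,0],0,0],[[0,0,0],0,0],[[0,0,0],0,0]]' 30; python3 -m creep '[[[0,0,0],0,0],[[0,0,0],0,0]]'; python3 - <<'E'
from m import *
go();snap("wrist","wi");snap("scene","si");crop("si","sic",195,165,325,265,6)
E
```

```text
time: 18.6
position: [0.5696, -0.097, 0.0829]
tool_rot: [-0.706, 0.035, -0.034, 0.706]
ft_force: [-0.9, 0.7, 0.2]
grip_width: 0.0127
time: 18.8
position: [0.5697, -0.0971, 0.0828]
tool_rot: [-0.706, 0.035, -0.034, 0.706]
ft_force: [-1.5, 0.5, -0.6]
grip_width: 0.0127
t 18.8 pos [569.7 -97.1  82.8] yaw -0.0979 tilt [-1.8e-03  6.0e-04 -1.0e+00] w 0.0127 F [-1.55  0.54 -0.58]
```

View pics/wi.png

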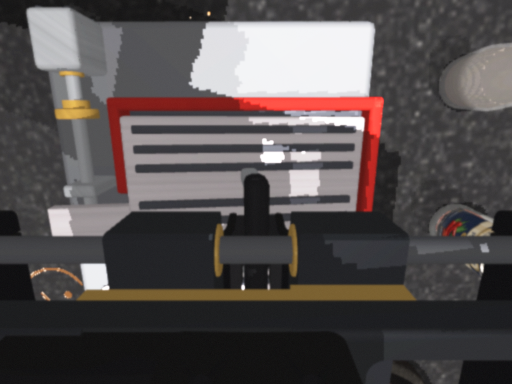

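View pics/sic.png

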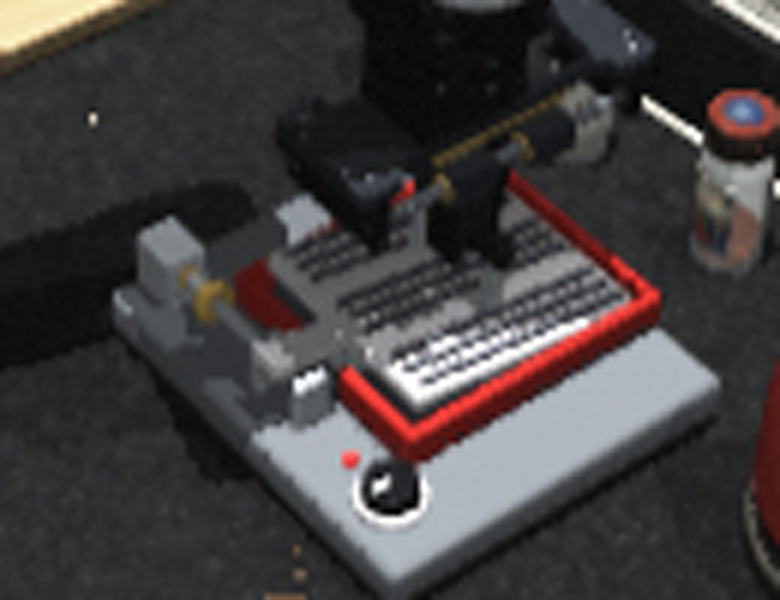

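```bash
python3 -m creep '[[[0,0,0],0,0],[[0,-3,0],0,0],[[0,-5,0],0,0],[[0,-5,0],0,0],[[0,-7,0],0,0]]' 45; python3 -m creep '[[[0,-10,0],0,0],[[0,-15,0],0,0],[[0,0,0],0,0]]'; python3 - <<'E'
from m import *
go();snap("wrist","wj");snap("scene","sj");crop("sj","sjc",195,165,325,265,6)
E
```

```text
time: 19.4
position: [0.5714, -0.0977, 0.1036]
tool_rot: [0.706, -0.034, 0.036, -0.706]
ft_force: [0.1, 0.0, -3.8]
grip_width: 0.0116
time: 19.7
position: [0.573, -0.0982, 0.1309]
tool_rot: [0.707, -0.032, 0.037, -0.706]
ft_force: [1.2, -0.4, -3.3]
grip_width: 0.0115
t 19.7 pos [573.  -98.2 130.9] yaw -0.0981 tilt [ 0.0067 -0.0024 -1.    ] w 0.0115 F [ 1.22 -0.4  -3.33]
```

View pics/wj.png

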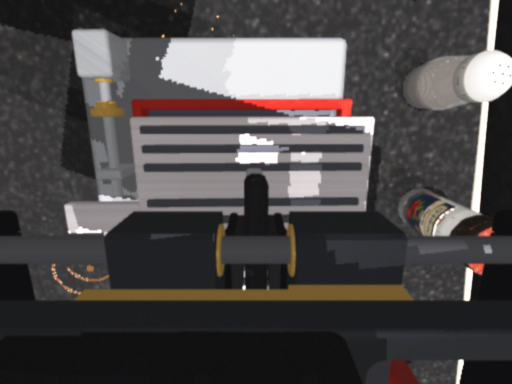

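View pics/sjc.png

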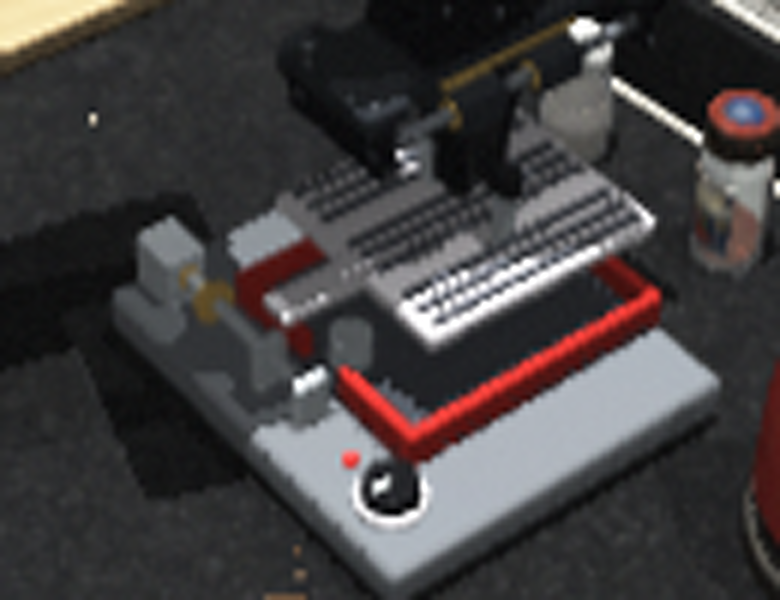

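```bash
python3 -m creep '[[[0,-20,0],0,0],[[0,-25,0],0,0],[[0,-10,0],0,0],[[0,0,0],0,0]]'; python3 - <<'E'
from m import *
go();snap("top","tk");crop("tk","tkc",90,170,210,300,5);snap("scene","sk");crop("sk","skc",110,125,235,200,6)
E
```

```text
time: 20.2
position: [0.5715, -0.0977, 0.1843]
tool_rot: [0.707, -0.033, 0.036, -0.706]
ft_force: [0.7, 0.1, -4.5]
grip_width: 0.0118
t 20.2 pos [571.5 -97.7 184.3] yaw -0.098 tilt [ 0.0032 -0.0012 -1.    ] w 0.0118 F [ 0.74  0.1  -4.48]
```

View pics/tkc.png

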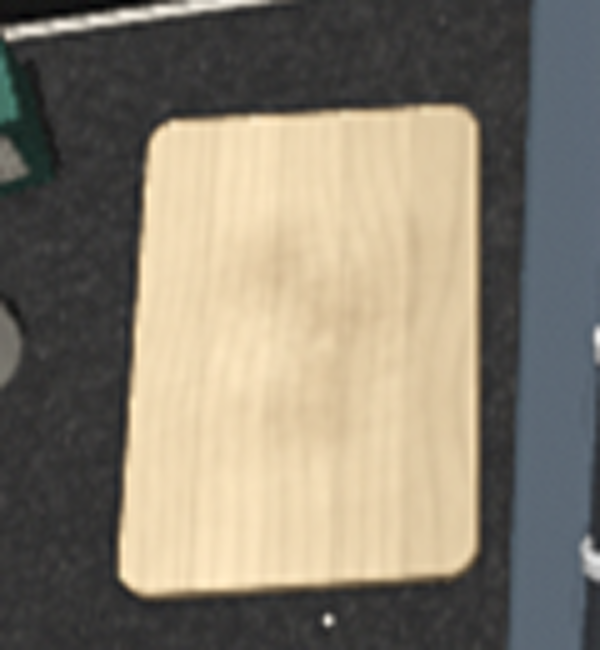

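View pics/skc.png

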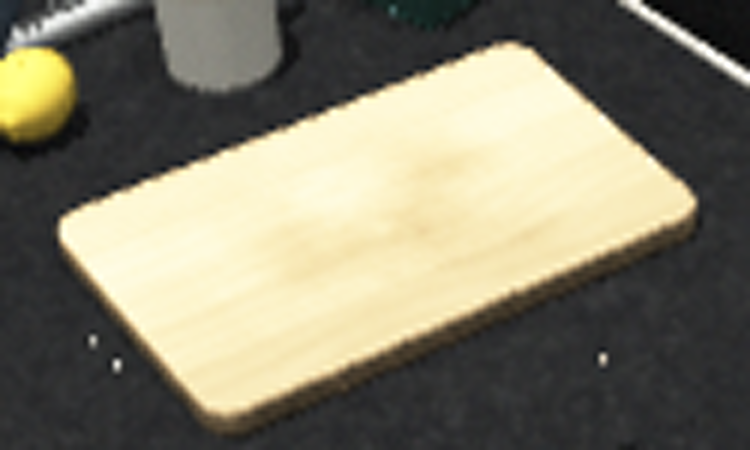

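```bash
python3 - <<'E'
from m import *
from fit import fit,o
T=cam("tk");S=cam("sk")
t=lambda u,v:o(T,u,v,90,170,5); s=lambda u,v:o(S,u,v,110,125,6)
m=1e-3;z=.022
C=[(.115,-.17,z),(-.115,-.17,z),(-.115,.17,z),(.115,.17,z)]
b=fit([(C[0],t(149,118)),(C[1],t(481,104)),(C[2],t(480,579)),(C[3],t(117,597)),(C[0],s(527,36)),(C[1],s(703,204)),(C[2],s(218,420)),(C[3],s(55,222))],[.52,.37,1.57])
go((b[0],b[1],.1843,b[2]-np.pi/2))
E
```

```text
[0.5196 0.3718 1.4587]
[[0.83, 0.8], [-0.07, 0.1], [-0.37, -1.42], [0.2, -0.74], [-1.28, 0.03], [1.28, 0.15], [-0.34, 0.12], [-1.25, -0.52]]
t 20.3 pos [569.9 -97.2 182.3] yaw -0.098 tilt [-1.4e-03  5.0e-04 -1.0e+00] w 0.0118 F [-0.05 -0.1  -3.69]
shift [-96.   -1.7 461.8] n>= 10 per [-9.6 -0.2 46.2] turn 0.014
```

```bash
python3 -m creep '[[[-4,0,20],0,0],[[-8,0,40],0,0],[[-9,0,43],0,0],[[-9,0,43],0,0],[[-9,0,43],0,0],[[-9,0,43],0,0],[[-9,0,43],0,0],[[-9,0,43],0,0]]'; python3 -m creep '[[[-9,0,43],0,0],[[-9,0,43],0,0],[[-8,0,38],0,0],[[-4,0,20],0.014,0],[[0,0,0],0,0],[[0,0,0],0,0]]'; python3 - <<'E'
from m import *
go((.5196,.3718,.075,-.112));snap("wrist","wl");snap("top","tl");crop("tl","tlc",60,130,240,300,3.5)
E
```

```text
time: 21.1
position: [0.5345, 0.227, 0.1814]
tool_rot: [0.707, -0.036, 0.034, -0.706]
ft_force: [0.5, 0.3, -3.7]
grip_width: 0.0113
time: 21.7
position: [0.5189, 0.3714, 0.1813]
tool_rot: [0.707, -0.04, 0.038, -0.705]
ft_force: [-0.6, 0.4, -4.4]
grip_width: 0.0115
t 21.7 pos [518.9 371.4 181.3] yaw -0.1104 tilt [-0.0031 -0.0024 -1.    ] w 0.0115 F [-0.64  0.39 -4.39]
shift [  0.9 106.3   0.8] n>= 3 per [ 0.3 35.4  0.3] turn 0.0016
```

View pics/wl.png

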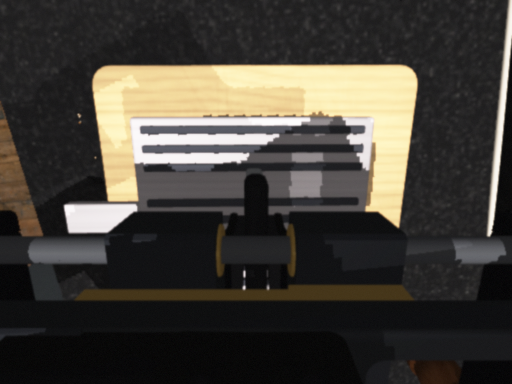

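View pics/tlc.png

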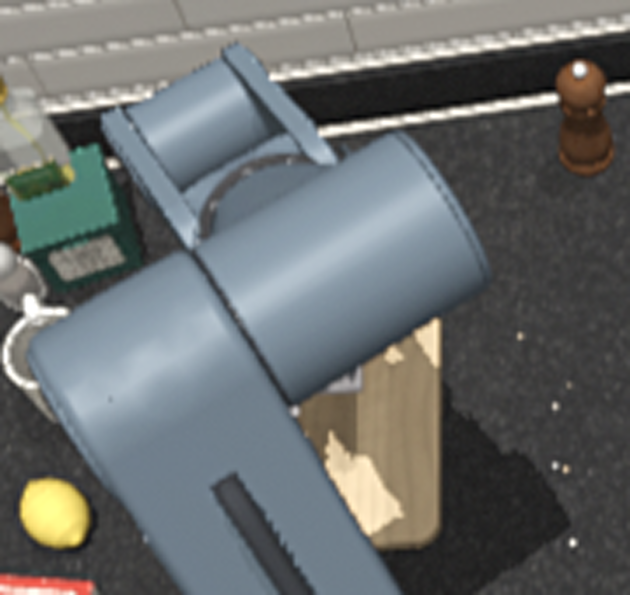

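```bash
python3 - <<'E'
from m import *
ob=robot.get_obs()
tf("wl",[("boardL",255,65,.022),("plateL",255,118,.163),("bx-",103,150,.022),("bx+",411,150,.022)],(0,0,1),ob["position"],ob["tool_rot"])
E
python3 -m creep '[[[0.5,25,0],0,0],[[0,40,0],0,0],[[0,35,0],0,0],[[0,12,0],0,0],[[0,6,0],0,0],[[0,0,0],0,0]]'; python3 -c "
from h import *
go()"
```

```text
boardL [530.5 483.1  22. ] tool [ -1.6 159.7 113.5]
plateL [525.7 433.7 163. ] tool [-1.1 18.8 63.6]
bx- [354.9 415.1  22. ] tool [-168.5  160.2   26.2]
bx+ [690.7 377.9  22. ] tool [169.4 159.6  27. ]
time: 22.4
position: [0.5214, 0.3713, 0.0654]
tool_rot: [-0.706, 0.04, -0.04, 0.706]
ft_force: [0.0, 0.5, -3.9]
grip_width: 0.0115
t 22.4 pos [521.4 371.3  65.4] yaw -0.1129 tilt [ 5.e-04  1.e-04 -1.e+00] w 0.0115 F [ 0.04  0.45 -3.89]
```

```bash
python3 -m creep '[[[0,4,0],0,0],[[0,3,0],0,0],[[0,2,0],0,0],[[0,0,0],0,0]]'; python3 -m creep '[[[0,1.5,0],0,0],[[0,0,0],0,0]]'; python3 -m creep '[[[0,1.5,0],0,0],[[0,0,0],0,0]]'
```

```text
time: 22.8
position: [0.5207, 0.3718, 0.0565]
tool_rot: [-0.706, 0.039, -0.04, 0.706]
ft_force: [0.0, 0.0, -3.7]
grip_width: 0.0118
time: 23.0
position: [0.5206, 0.3718, 0.0546]
tool_rot: [0.706, -0.04, 0.04, -0.706]
ft_force: [-0.2, -0.4, -4.0]
grip_width: 0.0118
time: 23.2
position: [0.5205, 0.3719, 0.0535]
tool_rot: [-0.706, 0.04, -0.04, 0.706]
ft_force: [-1.3, -0.1, -0.3]
grip_width: 0.0115
```

Contact (weight taken up). Release gently.

```bash
python3 -m creep '[[[0,0.5,0],0,0],[[0,0,0],0,0.3],[[0,0,0],0,0.5],[[0,0,0],0,0.6],[[0,0,0],0,0.6],[[0,0,0],0,0.6]]'; python3 -m creep '[[[0,0,0],0,0.6],[[0,-15,0],0,0.6],[[0,-40,0],0,0.6],[[0,-45,0],0,0.6],[[0,-45,0],0,0.6],[[0,0,0],0,0.6]]'; python3 - <<'E'
from m import *
go();snap("wrist","wm");snap("scene","sm");crop("sm","smc",100,100,340,280,3.3)
E
```

```text
time: 23.8
position: [0.5209, 0.3717, 0.0527]
tool_rot: [-0.706, 0.039, -0.04, 0.706]
ft_force: [0.0, -0.5, 0.1]
grip_width: 0.0436
time: 24.4
position: [0.5252, 0.3741, 0.2066]
tool_rot: [-0.703, 0.034, -0.045, 0.709]
ft_force: [1.2, -0.2, 0.0]
grip_width: 0.052
t 24.4 pos [525.2 374.1 206.6] yaw -0.1118 tilt [ 0.0151  0.0074 -0.9999] w 0.052 F [ 1.22 -0.19  0.04]
```

View pics/wm.png

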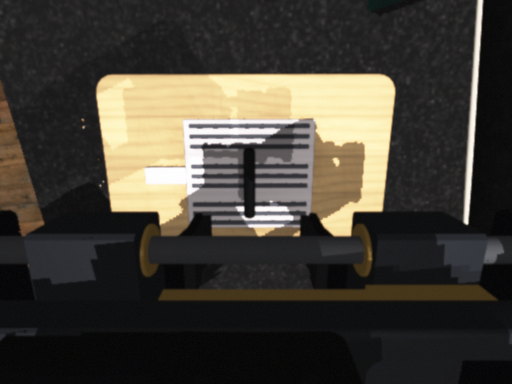

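View pics/smc.png

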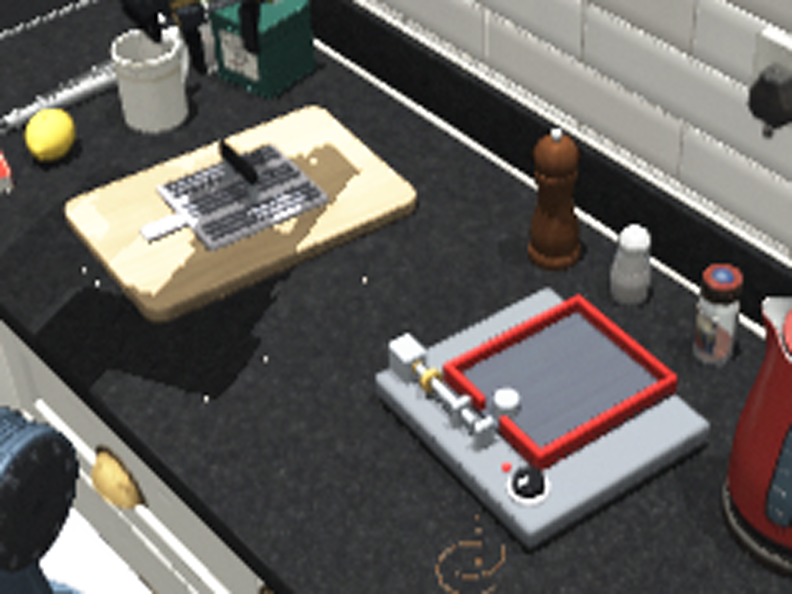

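```bash
python3 -m creep '[[[0,0,0],0,0.6],[[0,0,0],0,0.6],[[0,0,0],0,0.6]]'; python3 - <<'E'
from m import *
go();snap("scene","sn");crop("sn","snc",230,180,350,340,3.7)
E
```

```text
time: 24.8
position: [0.5199, 0.3713, 0.196]
tool_rot: [0.707, -0.041, 0.039, -0.705]
ft_force: [-0.1, -0.1, 0.4]
grip_width: 0.0522
t 24.8 pos [519.9 371.3 196. ] yaw -0.1121 tilt [-0.003  -0.0014 -1.    ] w 0.0522 F [-0.1  -0.15  0.39]
```

View pics/snc.png

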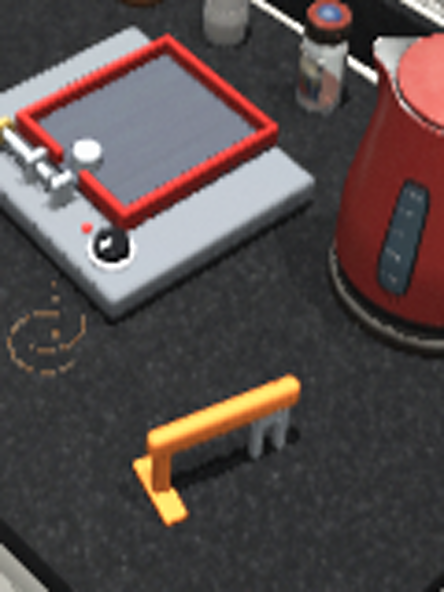

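Key stands clear of the grill, the bar is home, and the plate lies on the board. Handing in.

```bash
python3 -c "
from rig import robot
print(robot.hand_in())"
```

```text
the job is handed in; nothing more can be done
None
```

The grill plate is out and lying flat in the middle of the wooden board. The job was handed in at about 25 s, well under the 64 s limit.

- **Releasing the plate:** I gripped the key, straddled the bar and touched the collar after about 13 mm. I pushed the collar about 13–14 mm, with side-force readings up to about 6.5 N and no sign of the hard stop. The front of the plate sprang up, and after I backed off the camera showed the collar home again.
- **Key:** It stands on the bare worktop to the right of the grill, close to where it started. It dropped about 2 mm when I let go and stayed upright.
- **Plate:** I lifted it by its black handle and lowered it until the board took the weight. Just before lowering, the wrist camera put it within about 1–2 mm of the board's centre.
- **Last checks:** The final pictures show the plate flat on the board and the key standing. The jars and mills look unmoved to the eye; I did not re-measure them. The gripper was clear, with no contact force.
- **Disagreements:** Camera fits were off by up to about 2 px. Wrist-camera lengths of the key came out 1–4 mm short. Neither caused a problem with the fork fit or the placing.

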